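Clear the stack off the dust collector and take its filter out for washing

ROBOT

A 6-joint arm with a two-finger parallel gripper is mounted at the origin on the work surface. World frame = base frame: x ahead of the robot, y to its left, z up, the work surface at z = 0. Lengths are in m, angles in rad, forces in N, time in s.
With the tool pointing down it reaches from about 0.35 to 0.975 m from the base axis. Payload 4.9 kg.
Tool frame: the origin (TCP) lies midway between the tips of the shut fingers; the grasp point (between the pads) lies manip.tcp_to_grasp behind it (manip.tcp_to_grasp is the distance from the TCP to the grasp point, in m); z points along the fingers, y is the line along which they close (so a half turn about z gives the same grasp; the last joint's range is limited). The gripper opens to 85 mm and grips with 20 to 120 N. Pads are 22 mm wide; open, the fingers measure 114 mm over their backs; the gripper's body (76 mm by 85 mm) begins 54 mm behind the grasp point. The pads swing forward as they close: fully open they stand 13 mm farther back than shut.
Start: joints at [1.009, 0.053, 1.613, -0, 1.476, -0.119], TCP at [0.268, 0.565, 0.231] pointing down, gripper open.
Joint ranges: [-3.01, 3.01], [-1.01, 2.22], [0.06, 2.58], [-1.02, 4.17], [0.09, 2.62], [-3.14, 3.14]. Speed limits (rad/s): [2.57, 2.57, 3.14, 3.14, 3.14, 3.14].

INTERFACE

Orientations are given as a unit quaternion [w, x, y, z].
In Python, from plant import manip, grab_frame, calibration, job_done gives the robot as it stands.
- The arm moves only by the tool send_rows, never from a script. Its argument "rows" is a list of rows, each an object of numbers: "x", "y", "z": the shift along the tool's x, y, z normalised to -1 to 1, where 1 is 15 cm; "wx", "wy", "wz": the turn, a rotation vector about the tool's x, y, z normalised to -1 to 1, where 1 is pi/4 rad; "hand": the opening, from -1 (shut) to 1 (fully open). In form: [{"x": .., "y": .., "z": .., "wx": .., "wy": .., "wz": .., "hand": ..}, ...]. A call has exactly 10 rows; each row shifts and turns the commanded pose from where the row before left it, along the tool's axes as they then stand; what a row does not reach is not made up. A row lasts 1/12 s, in which the tool goes at most 41.7 mm and 7.16 degrees, less where a joint would pass 70% of its speed; a pose out of reach is approached as far as the arm can. A call with a number of a shift or a turn outside -1 to 1 is refused whole. A call with a gripper value outside its range is refused whole. The fingers move at their own pace and stop on an object; the grip force is fixed at half the most. Time passes only in rows, so rows that do not move let the fingers close, or fill a call up. It gives the time, the measured TCP pose, the force, the opening and the grip force at its end, in the units of the state.
- manip.state(): the state, without advancing time (a new reading comes with each control period).
- grab_frame(name): name is "scene" or "top"; returns the picture (480x640x3 uint8, blue, green, red); there is no depth.
- calibration(name): a dict with "camera_matrix" (3x3 intrinsics, pixels), "R" (3x3) and "t" (3): a world point X has camera coordinates R X + t. Camera axes: x right, y down, z forward; pixel columns grow to the right and rows downward; lengths in m; the calibration is good to about 2 mm. A picture is of the moment at which its call begins. calibration takes no time and is no camera call.
- job_done(): hands the job in; it is judged then, once.
The state is a dict: "time": time; "joint_pos": joint angles; "joint_vel": joint speeds; "joint_efforts": joint torques, N m; "tool_pos": TCP position; "tool_rot": TCP orientation; "contact_force": force on the tool from outside, world axes, zero at the start; "ft_torque": the same for the moment, N m; "gripper_width": opening from 0.0 (shut) to 1.0 (fully open); "grasp_force": force on a finger pad.
Only numpy, scipy, OpenCV 4.12 (cv2) and the standard library are available. Lean on these libraries where they do the work, as an engineer would, in place of code of your own. Each camera call takes 0.05 s, during which the arm holds its last target. There are 200 camera calls.

TASK

The filter of the bench dust collector has to be washed, but things are stacked on it. Take the stack apart from the top down, setting each thing upright in the middle of its own place: the blue pot on the round white coaster (its lid is loose, so never tip it over), then the wooden doming block on the green mat, then the steel block on the black rubber pad. Only after that turn the red tab a full quarter turn aside (either way), lift the filter panel straight out by its black grip and lay it flat in the yellow tray, and let go; everything must stay where you put it.

Things in the scene. Friction and masses are not known exactly. Their poses are not given: they have to be found in the camera images.
- pot: Small round blue pot, 30 mm across, 26 mm high, white band and white dot on its lid, 40 g. It stands on the wooden block at the top of the stack. Origin: centre of its underside, z up.
- doming_block: Cube of pale wood, 42 mm, dark round hollows marked on its sides, about 70 g. It stands on the steel block, under the pot. Origin: centre of its underside; x, y along its edges, z up.
- steel_block: Square dark steel bench block, 56 x 56 mm, 20 mm thick, about 0.5 kg. It lies on the filter panel, beside the panel's grip, under the wooden cube. Origin: centre of its underside; x, y along its edges.
- panel: White, grey-striped filter panel, 120 (x) x 170 (y) x 8 mm, 150 g, 2 mm play in its frame in the grey-blue collector (156 x 210 mm, fixed, same axes; rim top 60 mm over the table, 2 mm above the panel). Black grip bar in its middle: 50 mm along x, 12 mm along y, top 32 mm above the origin. Stack on the +y half, 50 mm from the bar; tab at the -y end. Origin: centre of underside.
- tab (a joint): Red swing tab on the rim, angle (rad). Upright pivot at x 0, y -97 mm in the seated panel's frame. 0: points along the panel's +y, over its edge; starts within 0.35 of 0; positive is counter-clockwise from above; turns to 1.8 either way, stays where left, about 1 N at the post. At +-1.57 it lies along the rim, clear; below about 1.35 it still catches the panel.
- tab_post (a point): Centre of the top of the round red post, 10 mm across, on the tab's free end, 24 mm from the pivot. Its top is about 90 mm above the table; it stands 22 mm above the tab's flat arm (5 mm thick, 2.5 mm above the rim). Grip or push the post to turn the tab.
- white_coaster: Fixed round white ceramic coaster, 66 mm across, 6 mm thick: the place of the pot. Origin: centre of its underside, on the table.
- green_mat: Fixed square green mat, 70 x 70 mm, 4 mm thick: the place of the wooden cube. Origin: centre of its underside, on the table.
- rubber_pad: Fixed square black rubber pad, 84 x 84 mm, 6 mm thick: the place of the steel block. Origin: centre of its underside, on the table.
- wash_tray: Fixed shallow yellow tray, outside 158 (x) x 208 (y) mm, inside 150 x 200 mm, walls 18 mm high and 4 mm thick, floor 4 mm thick: the place of the panel, whose long side goes along the tray's long side (y). Origin: centre of its underside, on the table.
Things that resemble listed ones, but are neither listed nor needed, are in the scene too. There is more than one size of the pot; the one meant has the size given above. Leave any purple or turquoise look-alike of the doming_block alone.

How it is judged:
On the way, in this order (a step that is already met when the one before it is completed fails the run):
1. the blue pot stands on the round white coaster, released (horizontal distance between pot and white_coaster below 0.015 m and z of pot in the frame of white_coaster between 0.002 and 0.01 m and angle between pot's own z axis and vertical below 0.08 rad and contact force between the fingers and pot below 0.1 N), for 0.2 s.
2. the wooden doming block stands on the green mat, released (horizontal distance between doming_block and green_mat below 0.015 m and z of doming_block in the frame of green_mat between 0 and 0.008 m and angle between doming_block's own z axis and vertical below 0.08 rad and contact force between the fingers and doming_block below 0.1 N), for 0.2 s.
3. the steel block lies on the black rubber pad, released (horizontal distance between steel_block and rubber_pad below 0.015 m and z of steel_block in the frame of rubber_pad between 0.002 and 0.01 m and angle between steel_block's own z axis and vertical below 0.08 rad and contact force between the fingers and steel_block below 0.1 N), for 0.2 s.
4. the red tab is turned aside, clear of the panel ((value of joint tab above 1.35 rad or value of joint tab below -1.35 rad)), for 0.2 s.
5. the filter panel lies flat in the yellow tray, released (horizontal distance between panel and wash_tray below 0.022 m and z of panel in the frame of wash_tray between 0 and 0.008 m and angle between panel's own z axis and vertical below 0.08 rad and contact force between the fingers and panel below 0.1 N), for 0.2 s.
At the end, for the whole second after the job is handed in: Pot, cube and steel block upright (0.08 rad) on coaster, mat and pad, within 15 mm of the centre; panel flat on the tray floor (0.08 rad) within 22 mm of its centre; heights within 4 mm; tab turned 1.35 rad or more either way; all released and at rest (all of step 1 and all of step 2 and all of step 3 and all of step 5 and linear speed of each of pot, doming_block, steel_block, panel below 0.02 m/s and (value of joint tab above 1.35 rad or value of joint tab below -1.35 rad)); the robot touches nothing.
It fails at once if the pot is tipped over (by more than 0.8 rad) (angle between pot's own z axis and vertical above 0.8 rad).
It also fails if it takes over 128 s, if anything falls off the work surface, if the arm or the gripper's body presses on something with over 40 N, if the wrist force passes 120 N, or if a joint passes its speed limit or range.

## Working session

There is one attempt and no reset: what is moved stays moved. The work goes in short steps, Python scripts to look and compute and a tool call to move; the robot and the scene stay as the last step left them, time stands still between calls to the robot, and variables do not carry over. Pictures are saved under pics/ and viewed, at most 14 in all, crops included, and the job is handed in when it is done.

Besides the shell and the picture viewer there is one more tool, called as name(argument=value, ...), one argument or row to a line, values as JSON. send_rows: Moves the arm, as the interface text tells. Scaled input: -1 to 1 covers 15 cm each way for a shift and pi/4 rad each way for a turn. Its arguments: {"type":"object","properties":{"rows":{"type":"array","items":{"type":"object","properties":{"x":{"type":"number","minimum":-1,"maximum":1},"y":{"type":"number","minimum":-1,"maximum":1},"z":{"type":"number","minimum":-1,"maximum":1},"wx":{"type":"number","minimum":-1,"maximum":1},"wy":{"type":"number","minimum":-1,"maximum":1},"wz":{"type":"number","minimum":-1,"maximum":1},"hand":{"type":"number"}}}}},"required":["rows"]}

```bash
mkdir -p pics; ls; python3 - <<'E'
from plant import manip, grab_frame, calibration
import cv2
for n in("scene","top"):
    cv2.imwrite(f"pics/{n}0.png",grab_frame(n)); c=calibration(n); print(n,c)
print(manip.state(), manip.tcp_to_grasp)
E
```

```text
pics
scene {'camera_matrix': array([[617.87117732,   0.        , 326.3406656 ],
       [  0.        , 617.87117732, 239.21773013],
       [  0.        ,   0.        ,   1.        ]]), 'R': array([[-0.74685799,  0.6645453 , -0.02413898],
       [ 0.39676819,  0.41619491, -0.81814229],
       [-0.53364609, -0.62061368, -0.57450892]]), 't': array([ 0.41904709, -0.12791622,  1.55899967])}
top {'camera_matrix': array([[478.27217651,   0.        , 322.61565103],
       [  0.        , 478.27217651, 238.19400068],
       [  0.        ,   0.        ,   1.        ]]), 'R': array([[-0.00180949, -0.99992949, -0.01173596],
       [-0.99207421,  0.00326954, -0.12561076],
       [ 0.12564028,  0.01141565, -0.99201018]]), 't': array([0.04642427, 0.54984993, 1.22012575])}
{'time': 0.1, 'joint_pos': array([ 1.00903821e+00,  5.32859019e-02,  1.61416200e+00,  1.11973859e-05,
        1.47601121e+00, -1.19018619e-01]), 'joint_vel': array([ 0.00067368, -0.00070749, -0.00477065, -0.00269209,  0.00034226,
       -0.00079458]), 'joint_efforts': array([ 5.02292532e-04, -3.94900453e+01, -3.71364105e+01, -1.12523830e-04,
        3.82185230e-03,  4.87975910e-06]), 'tool_pos': array([0.26746265, 0.56425045, 0.23018586]), 'tool_rot': array([-3.16814682e-04,  2.19566580e-01,  9.75597072e-01, -8.77824134e-04]), 'contact_force': array([0.37061196, 0.75717747, 0.54844426]), 'ft_torque': array([ 0.01912375,  0.014532  , -0.0487481 ]), 'grasp_force': 0.0, 'gripper_width': 0.9972211280908845} 0.0187
```

View pics/scene0.png

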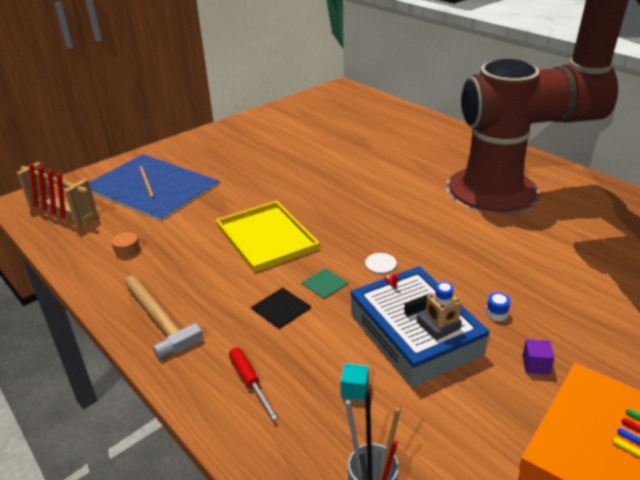

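View pics/top0.png

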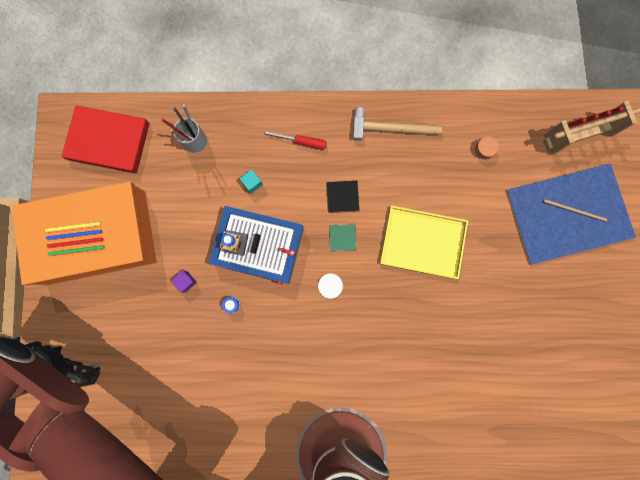

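Candidates for the pot: top view (228,240) on the wooden cube (scene 445,295), and (230,305) alone on the table (scene 498,306, looks larger). The one on the stack fits the description. The cubes at (182,281), which is purple, and (250,181), which is turquoise, are look-alikes to leave alone. I'll confirm in one enlarged crop while measuring.

```bash
cat > h.py <<'E'
import numpy as np, cv2
from plant import manip, grab_frame, calibration
C={n:calibration(n) for n in("scene","top")}
def ray(n,p):
    c=C[n]; d=c["R"].T@np.linalg.solve(c["camera_matrix"],[p[0],p[1],1.]); return -c["R"].T@c["t"],d
def plane(n,p,z):
    o,d=ray(n,p); return o+d*(z-o[2])/d[2]
def proj(n,X):
    c=C[n]; q=c["camera_matrix"]@(c["R"]@np.array(X,float)+c["t"]); return q[:2]/q[2]
def tri(a,b):
    (o1,d1),(o2,d2)=ray("top",a),ray("scene",b)
    s=np.linalg.lstsq(np.c_[d1,-d2],o2-o1,rcond=None)[0]
    p,q=o1+d1*s[0],o2+d2*s[1]; return (p+q)/2,np.linalg.norm(p-q)
def hsv(im): return cv2.cvtColor(im,cv2.COLOR_BGR2HSV)
def blob(im,lo,hi,box,mn=8):
    x0,y0,x1,y1=box; m=cv2.inRange(hsv(im)[y0:y1,x0:x1],lo,hi)
    cs=[c+np.array([x0,y0]) for c in cv2.findContours(m,cv2.RETR_EXTERNAL,cv2.CHAIN_APPROX_NONE)[0]]
    cs=[c for c in cs if cv2.contourArea(c)>mn]
    return sorted(cs,key=cv2.contourArea,reverse=True)
def rect(n,c,z):
    """min-area rectangle of a contour cast on plane z: centre, size, yaw(deg)"""
    P=np.array([plane(n,p[0],z)[:2] for p in c]).astype(np.float32)
    r=cv2.minAreaRect((P*1000)); return np.round(r[0],1),np.round(r[1],1),round(r[2],1)
E
python3 - <<'E'
from h import *
t=cv2.imread("pics/top0.png"); s=cv2.imread("pics/scene0.png")
def show(name,n,im,lo,hi,box,z):
    for c in blob(im,lo,hi,box)[:2]: print(name,n,*rect(n,c,z),cv2.contourArea(c))
B={"coaster":((0,0,170),(180,60,255),(310,265,350,305),(355,245,405,280),.006),
"green":((55,60,40),(95,255,200),(320,215,365,260),(295,260,355,305),.004),
"pad":((0,0,0),(180,255,60),(315,170,370,220),(245,280,320,335),.006),
"tray":((22,120,80),(35,255,255),(370,195,480,290),(205,190,330,280),.018),
"rim":((100,100,50),(125,255,255),(200,200,310,290),(340,260,495,385),.06),
"grip":((0,0,0),(180,255,50),(235,225,270,262),(395,285,435,320),.082),
"tab":((0,130,80),(6,255,255),(270,240,305,262),(380,268,405,295),.085),
"potblue":((108,120,60),(128,255,255),(216,228,242,256),(432,278,458,302),.14),
"bigpot":((108,120,60),(128,255,255),(215,290,250,320),(480,285,515,325),.03),}
for k,(lo,hi,bt,bs,z) in B.items():
    show(k,"top",t,lo,hi,bt,z); show(k,"scene",s,lo,hi,bs,z)
a=cv2.resize(t[195:325,200:310],None,fx=4.5,fy=4.5,interpolation=cv2.INTER_CUBIC)[:600,:400]
b=cv2.resize(s[255:385,340:520],None,fx=4,fy=4,interpolation=cv2.INTER_CUBIC)
cv2.imwrite("pics/cropA.png",cv2.resize(t[200:320,170:310],None,fx=5,fy=5,interpolation=cv2.INTER_CUBIC)); cv2.imwrite("pics/cropB.png",b)
E
```

```text
coaster top [427.2  26. ] [64.3 64.6] 18.3 453.0
coaster scene [431.2  25.6] [66.5 63.9] 46.5 446.0
green top [557.   -8.1] [67.1 65.1] 89.8 582.0
green scene [560.2  -6.7] [66.6 67.3] 1.5 635.0
pad top [669.3  -8.9] [81.6 81.1] 3.3 818.0
pad scene [673.9  -6.4] [81.9 82.1] 3.2 1120.5
tray top [ 542.3 -223. ] [209.6 159.9] 78.5 4596.5
tray scene [ 550.  -215.3] [228.9 163.5] 78.4 4084.5
rim top [532.7 217.1] [210.9 155.1] 75.9 1456.5
rim scene [540.6 220.2] [216.8 161. ] 75.9 2061.0
rim scene [460.6 177.9] [ 55.9 111.7] 9.3 385.5
grip top [532.2 214.8] [12.2 46.6] 75.0 69.5
grip scene [548.6 224.9] [28.3 54.4] 76.4 233.5
grip scene [540.3 252.9] [28.1  8.6] 40.6 39.5
tab top [512.3 138.5] [24.9  8.4] 68.0 22.5
tab scene [530.8 145.3] [38.4 22.1] 43.1 51.5
potblue top [530.  278.8] [65.4 43.4] 1.5 213.0
potblue scene [538.2 268.2] [50. 33.] 40.4 156.0
bigpot top [378.  285.8] [39. 38.] 45.8 178.0
bigpot scene [384.5 288. ] [58.  38.5] 35.2 216.5
```

View pics/cropA.png

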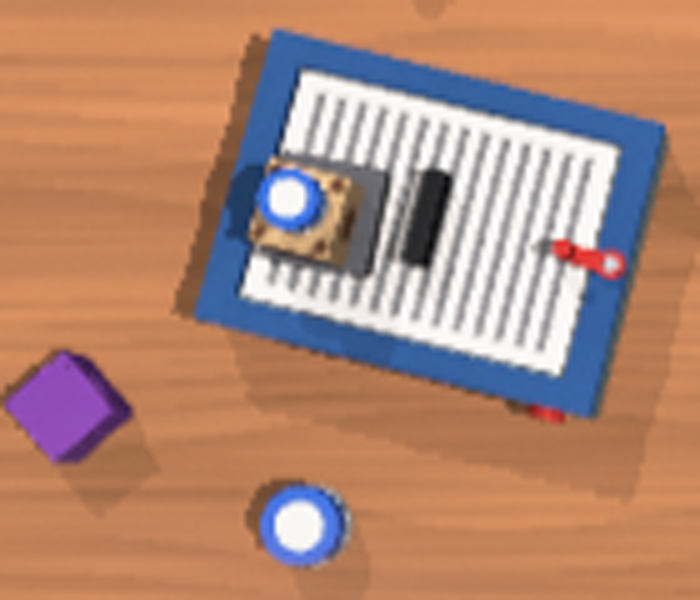

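View pics/cropB.png

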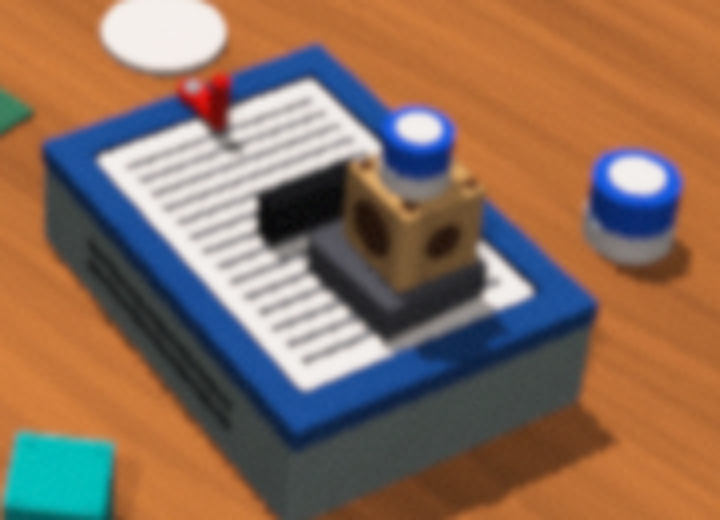

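The crops confirm it: the stack pot (crop A 290,198) is clearly smaller than the loose one, whose lid measures about 39 mm. The tab pivot is at crop A (610,262), with the post end at (562,250). Next I'll measure the stack pieces and add a motion helper.

```bash
cat >> h.py <<'E'
def go(x,y,z,az=None):
    """turn (units) then shift (units) in tool axes, to reach TCP x,y,z with closing line at azimuth az deg"""
    from scipy.spatial.transform import Rotation as Ro
    s=manip.state(); q=s["tool_rot"]; R=Ro.from_quat(q[[1,2,3,0]]).as_matrix()
    a=np.degrees(np.arctan2(R[1,1],R[0,1])); d=0
    if az is not None: d=(az-a+90)%180-90
    az2=np.radians(a+d); Y=np.array([np.cos(az2),np.sin(az2),0]); Z=np.array([0,0,-1.]); T=np.c_[np.cross(Y,Z),Y,Z]
    w=Ro.from_matrix(R.T@T).as_rotvec()/(np.pi/4)
    sh=T.T@(np.array([x,y,z])-s["tool_pos"])/.15
    print("t %.2f az %.1f tcp"%(s["time"],a),np.round(s["tool_pos"],4),"J6 %.2f"%s["joint_pos"][5],"turn",np.round(w,3),"shift",np.round(sh,3),"grip %.2f F %.1f"%(s["gripper_width"],s["grasp_force"]),"cf",np.round(s["contact_force"],1))
E
python3 - <<'E'
from h import *
t=cv2.imread("pics/top0.png"); s=cv2.imread("pics/scene0.png")
def cen(c): m=cv2.moments(c); return np.array([m["m10"],m["m01"]])/m["m00"]
pt=cen(blob(t,(0,0,170),(180,80,255),(220,232,235,247),4)[0]); ps=cen(blob(s,(0,0,170),(180,80,255),(437,280,453,292),4)[0])
print("pot dot",pt,ps,plane("top",pt,.146),plane("scene",ps,.146),tri(pt,ps))
for n,im,b,z in(("top",t,(218,228,246,256),.12),("scene",s,(420,290,465,330),.12)):
    c=blob(im,(8,60,110),(24,190,255),b)[0]; print("wood",n,rect(n,c,z))
# corners read from the crops: steel top edge corners, right side in crop A
f=lambda u,v:(170+u/5,200+v/5)
for p in((390,168),(370,278)): print("steel corner",plane("top",f(*p),.078))
for p in((345,172),(355,250),(322,268),(252,247)): print("cube top?",plane("top",f(*p),.12))
for p,z in(((560,249),.09),((610,263),.0675)): print("tab",plane("top",f(*p),z))
g=lambda u,v:(340+u/4,255+v/4)
for p,z in(((218,82),.09),((190,90),.0675)): print("tab sc",plane("scene",g(*p),z))
for p in((395,318),(312,240),(487,268)): print("steel sc",plane("scene",g(*p),.078))
for p in((405,208),(345,160),(483,183)): print("cube sc",plane("scene",g(*p),.12))
E
```

```text
pot dot [227. 239.] [444.24927536 286.40289855] [0.53471007 0.27278709 0.146     ] [0.53619032 0.27054402 0.146     ] (array([0.53550586, 0.27168167, 0.14627095]), np.float64(0.002662769654805066))
wood top (array([531.2, 269. ]), array([46.2, 44.1]), 71.4)
wood scene (array([542.3, 294.2]), array([82.7, 66. ]), 55.5)
steel corner [0.55690605 0.23413193 0.078     ]
steel corner [0.50083739 0.24325808 0.078     ]
cube top? [0.5492489 0.2491024 0.12     ]
cube top? [0.51078827 0.24343106 0.12      ]
cube top? [0.50200861 0.25939679 0.12      ]
cube top? [0.51241322 0.2939079  0.12      ]
tab [0.51404751 0.14610767 0.09      ]
tab [0.50910425 0.12272133 0.0675    ]
tab sc [0.52149625 0.14758914 0.09      ]
tab sc [0.51418905 0.12386801 0.0675    ]
steel sc [0.5717624  0.29561519 0.078     ]
steel sc [0.56065842 0.24029347 0.078     ]
steel sc [0.52001635 0.30258857 0.078     ]
cube sc [0.55502339 0.28258347 0.12      ]
cube sc [0.54972798 0.24568451 0.12      ]
cube sc [0.51932954 0.29462662 0.12      ]
```

Pot ≈ (0.5355, 0.2717). I'll grip it with the present tool yaw.

```bash
python3 -c "
from h import *
go(.5355,.2717,.231)"
```

```text
t 0.10 az 64.6 tcp [0.2675 0.5643 0.2302] J6 -0.12 turn [-0.002 -0.    -0.   ] shift [-2.45  -0.997 -0.005] grip 1.00 F 0.0 cf [0.4 0.8 0.5]
```

send_rows(
  rows=[
    {"x":-0.245,"y":-0.1,"hand":1},
    {"x":-0.245,"y":-0.1,"hand":1},
    {"x":-0.245,"y":-0.1,"hand":1},
    {"x":-0.245,"y":-0.1,"hand":1},
    {"x":-0.245,"y":-0.1,"hand":1},
    {"x":-0.245,"y":-0.1,"hand":1},
    {"x":-0.245,"y":-0.1,"hand":1},
    {"x":-0.245,"y":-0.1,"hand":1},
    {"x":-0.245,"y":-0.1,"hand":1},
    {"x":-0.245,"y":-0.1,"hand":1},
  ],
)

```text
invalid input at $.rows[0]: expected keys x, y, z, wx, wy, wz, hand
```

```bash
python3 -c "
from h import *
go(.5355,.2717,.126)"
```

```text
t 0.10 az 64.6 tcp [0.2675 0.5643 0.2302] J6 -0.12 turn [-0.002 -0.    -0.   ] shift [-2.45  -0.997  0.695] grip 1.00 F 0.0 cf [0.4 0.8 0.5]
```

send_rows(
  rows=[
    {"x":-0.245,"y":-0.1,"z":0,"wx":0,"wy":0,"wz":0,"hand":1},
    {"x":-0.245,"y":-0.1,"z":0,"wx":0,"wy":0,"wz":0,"hand":1},
    {"x":-0.245,"y":-0.1,"z":0,"wx":0,"wy":0,"wz":0,"hand":1},
    {"x":-0.245,"y":-0.1,"z":0,"wx":0,"wy":0,"wz":0,"hand":1},
    {"x":-0.245,"y":-0.1,"z":0,"wx":0,"wy":0,"wz":0,"hand":1},
    {"x":-0.245,"y":-0.1,"z":0,"wx":0,"wy":0,"wz":0,"hand":1},
    {"x":-0.245,"y":-0.1,"z":0,"wx":0,"wy":0,"wz":0,"hand":1},
    {"x":-0.245,"y":-0.1,"z":0,"wx":0,"wy":0,"wz":0,"hand":1},
    {"x":-0.245,"y":-0.1,"z":0,"wx":0,"wy":0,"wz":0,"hand":1},
    {"x":-0.245,"y":-0.1,"z":0,"wx":0,"wy":0,"wz":0,"hand":1},
  ],
)

```text
time: 0.93
tool_pos: [0.5363, 0.2699, 0.2308]
tool_rot: [-0.0, 0.22, 0.976, -0.0]
contact_force: [-0.1, 0.7, 0.2]
gripper_width: 1.001
grasp_force: 0.0
```

```bash
python3 -c "
from h import *
go(.5355,.2717,.126)"
```

```text
t 0.93 az 64.6 tcp [0.5363 0.2699 0.2308] J6 -0.79 turn [-0.001 -0.001 -0.   ] shift [0.01  0.008 0.699] grip 1.00 F 0.0 cf [-0.1  0.7  0.2]
```

send_rows(
  rows=[
    {"x":0.01,"y":0.01,"z":0.14,"wx":0,"wy":0,"wz":0,"hand":1},
    {"x":0,"y":0,"z":0.14,"wx":0,"wy":0,"wz":0,"hand":1},
    {"x":0,"y":0,"z":0.14,"wx":0,"wy":0,"wz":0,"hand":1},
    {"x":0,"y":0,"z":0.1,"wx":0,"wy":0,"wz":0,"hand":1},
    {"x":0,"y":0,"z":0.1,"wx":0,"wy":0,"wz":0,"hand":1},
    {"x":0,"y":0,"z":0.08,"wx":0,"wy":0,"wz":0,"hand":1},
    {"x":0,"y":0,"z":0,"wx":0,"wy":0,"wz":0,"hand":0.4},
    {"x":0,"y":0,"z":0,"wx":0,"wy":0,"wz":0,"hand":0},
    {"x":0,"y":0,"z":0,"wx":0,"wy":0,"wz":0,"hand":-0.1},
    {"x":0,"y":0,"z":0,"wx":0,"wy":0,"wz":0,"hand":-0.2},
  ],
)

```text
time: 1.77
tool_pos: [0.5357, 0.2741, 0.1279]
tool_rot: [0.001, 0.22, 0.976, 0.001]
contact_force: [-0.2, -0.1, -0.1]
gripper_width: 0.452
grasp_force: 0.0
```

send_rows(
  rows=[
    {"x":0,"y":0,"z":0,"wx":0,"wy":0,"wz":0,"hand":-0.25},
    {"x":0,"y":0,"z":0,"wx":0,"wy":0,"wz":0,"hand":-0.3},
    {"x":0,"y":0,"z":0,"wx":0,"wy":0,"wz":0,"hand":-0.4},
    {"x":0,"y":0,"z":0,"wx":0,"wy":0,"wz":0,"hand":-0.5},
    {"x":0,"y":0,"z":0,"wx":0,"wy":0,"wz":0,"hand":-0.6},
    {"x":0,"y":0,"z":0,"wx":0,"wy":0,"wz":0,"hand":-0.8},
    {"x":0,"y":0,"z":0,"wx":0,"wy":0,"wz":0,"hand":-1},
    {"x":0,"y":0,"z":0,"wx":0,"wy":0,"wz":0,"hand":-1},
    {"x":0,"y":0,"z":0,"wx":0,"wy":0,"wz":0,"hand":-1},
    {"x":0,"y":0,"z":0,"wx":0,"wy":0,"wz":0,"hand":-1},
  ],
)

```text
time: 2.6
tool_pos: [0.5357, 0.274, 0.1278]
tool_rot: [0.001, 0.22, 0.976, 0.001]
contact_force: [-1.6, -0.5, 5.4]
gripper_width: 0.326
grasp_force: 59.5
```

```bash
python3 -c "
from h import *
go(.429,.026,.22)
cv2.imwrite('pics/s1.png',cv2.resize(grab_frame('scene')[180:360,340:540],None,fx=3,fy=3))"
```

```text
t 2.60 az 64.6 tcp [0.5357 0.274  0.1278] J6 -0.78 turn [ 0.002  0.002 -0.   ] shift [-0.066 -1.799 -0.615] grip 0.33 F 59.5 cf [-1.6 -0.5  5.4]
```

View pics/s1.png

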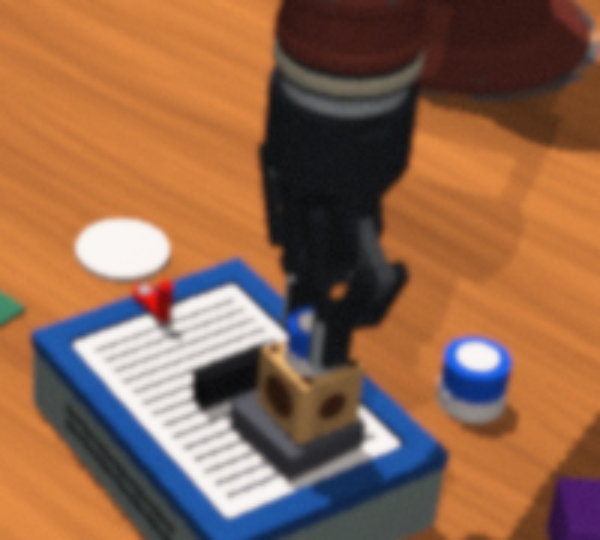

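The picture shows the pot held between the fingers, with the cube and steel unmoved. Lifting it now.

send_rows(
  rows=[
    {"x":0,"y":0,"z":-0.06,"wx":0,"wy":0,"wz":0,"hand":-1},
    {"x":0,"y":0,"z":-0.1,"wx":0,"wy":0,"wz":0,"hand":-1},
    {"x":0,"y":0,"z":-0.12,"wx":0,"wy":0,"wz":0,"hand":-1},
    {"x":0,"y":0,"z":-0.12,"wx":0,"wy":0,"wz":0,"hand":-1},
    {"x":0,"y":-0.05,"z":-0.1,"wx":0,"wy":0,"wz":0,"hand":-1},
    {"x":-0.01,"y":-0.1,"z":-0.06,"wx":0,"wy":0,"wz":0,"hand":-1},
    {"x":-0.01,"y":-0.15,"z":-0.03,"wx":0,"wy":0,"wz":0,"hand":-1},
    {"x":-0.01,"y":-0.18,"z":0,"wx":0,"wy":0,"wz":0,"hand":-1},
    {"x":-0.01,"y":-0.2,"z":0,"wx":0,"wy":0,"wz":0,"hand":-1},
    {"x":-0.01,"y":-0.2,"z":0,"wx":0,"wy":0,"wz":0,"hand":-1},
  ],
)

```text
time: 3.48
tool_pos: [0.4842, 0.1504, 0.2147]
tool_rot: [-0.0, 0.219, 0.976, -0.0]
contact_force: [0.7, 0.1, -0.6]
gripper_width: 0.327
grasp_force: 59.2
```

send_rows(
  rows=[
    {"x":-0.01,"y":-0.2,"z":0,"wx":0,"wy":0,"wz":0,"hand":-1},
    {"x":-0.01,"y":-0.2,"z":0,"wx":0,"wy":0,"wz":0,"hand":-1},
    {"x":0,"y":-0.2,"z":0,"wx":0,"wy":0,"wz":0,"hand":-1},
    {"x":0,"y":-0.15,"z":0,"wx":0,"wy":0,"wz":0,"hand":-1},
    {"x":0,"y":-0.1,"z":0,"wx":0,"wy":0,"wz":0,"hand":-1},
    {"x":0,"y":-0.05,"z":0.05,"wx":0,"wy":0,"wz":0,"hand":-1},
    {"x":0,"y":0,"z":0.1,"wx":0,"wy":0,"wz":0,"hand":-1},
    {"x":0,"y":0,"z":0.15,"wx":0,"wy":0,"wz":0,"hand":-1},
    {"x":0,"y":0,"z":0.15,"wx":0,"wy":0,"wz":0,"hand":-1},
    {"x":0,"y":0,"z":0.1,"wx":0,"wy":0,"wz":0,"hand":-1},
  ],
)

```text
time: 4.32
tool_pos: [0.4286, 0.0284, 0.1295]
tool_rot: [-0.002, 0.22, 0.976, -0.0]
contact_force: [-0.2, 0.4, -0.7]
gripper_width: 0.326
grasp_force: 59.2
```

```bash
python3 -c "
from h import *
go(.429,.026,.0155)
cv2.imwrite('pics/s2.png',grab_frame('scene'))
t=grab_frame('top');cv2.imwrite('pics/t2.png',t);cv2.imwrite('pics/t2c.png',cv2.resize(t[195:325,190:350],None,fx=4.5,fy=4.5,interpolation=2))"
```

```text
t 4.32 az 64.6 tcp [0.4286 0.0284 0.1295] J6 -1.24 turn [-0.001 -0.004 -0.   ] shift [-0.009 -0.013  0.76 ] grip 0.33 F 59.2 cf [-0.2  0.4 -0.7]
```

View pics/t2c.png

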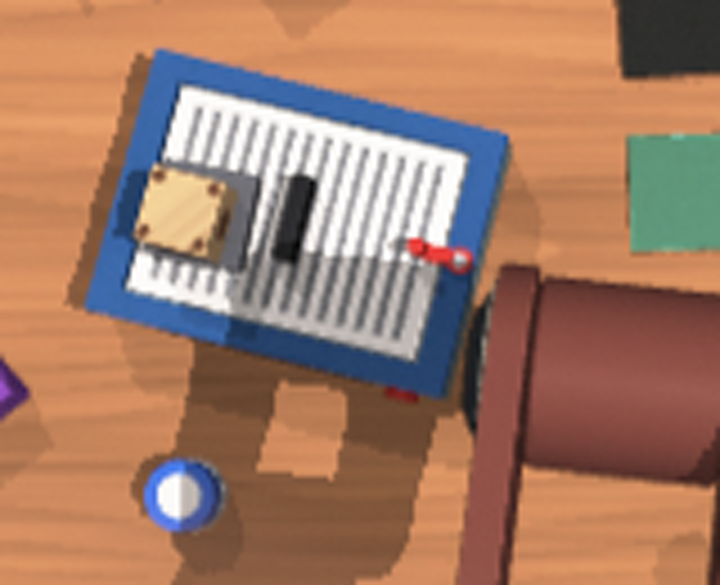

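The pot is gone from the stack. The cube's top face spans roughly (152,164), (230,185), (210,257) and (135,236) in the crop. Lowering the pot onto the coaster.

send_rows(
  rows=[
    {"x":-0.01,"y":-0.01,"z":0.15,"wx":0,"wy":0,"wz":0,"hand":-1},
    {"x":0,"y":0,"z":0.15,"wx":0,"wy":0,"wz":0,"hand":-1},
    {"x":0,"y":0,"z":0.15,"wx":0,"wy":0,"wz":0,"hand":-1},
    {"x":0,"y":0,"z":0.1,"wx":0,"wy":0,"wz":0,"hand":-1},
    {"x":0,"y":0,"z":0.08,"wx":0,"wy":0,"wz":0,"hand":-1},
    {"x":0,"y":0,"z":0.05,"wx":0,"wy":0,"wz":0,"hand":-1},
    {"x":0,"y":0,"z":0.03,"wx":0,"wy":0,"wz":0,"hand":-1},
    {"x":0,"y":0,"z":0.02,"wx":0,"wy":0,"wz":0,"hand":-1},
    {"x":0,"y":0,"z":0.01,"wx":0,"wy":0,"wz":0,"hand":-1},
    {"x":0,"y":0,"z":0,"wx":0,"wy":0,"wz":0,"hand":-1},
  ],
)

```text
time: 5.25
tool_pos: [0.4312, 0.026, 0.0219]
tool_rot: [0.0, 0.22, 0.976, 0.0]
contact_force: [-0.1, -0.3, -0.5]
gripper_width: 0.325
grasp_force: 59.2
```

```bash
python3 -c "
from h import *
go(.429,.026,.0143)
f=lambda u,v:(190+u/4.5,195+v/4.5)
P=np.array([plane('top',f(*p),.12)[:2] for p in((152,164),(230,185),(210,257),(135,236))]);print(P.round(4),P.mean(0)); print(np.degrees(np.arctan2(*(P-np.roll(P,1,0)).T[::-1])))"
```

```text
t 5.25 az 64.6 tcp [0.4312 0.026  0.0219] J6 -1.24 turn [ 0.     0.001 -0.   ] shift [ 0.013 -0.006  0.05 ] grip 0.33 F 59.2 cf [-0.1 -0.3 -0.5]
[[0.5567 0.2867]
 [0.545  0.2438]
 [0.5056 0.2539]
 [0.5172 0.295 ]] [0.53114023 0.26986873]
[ -11.87885842 -105.26322627  165.60966635   74.25645679]
```

send_rows(
  rows=[
    {"x":0,"y":0,"z":0.02,"wx":0,"wy":0,"wz":0,"hand":-1},
    {"x":0,"y":0,"z":0.015,"wx":0,"wy":0,"wz":0,"hand":-1},
    {"x":0,"y":0,"z":0.01,"wx":0,"wy":0,"wz":0,"hand":-1},
    {"x":0,"y":0,"z":0.005,"wx":0,"wy":0,"wz":0,"hand":-1},
    {"x":0,"y":0,"z":0,"wx":0,"wy":0,"wz":0,"hand":-1},
    {"x":0,"y":0,"z":0,"wx":0,"wy":0,"wz":0,"hand":-1},
    {"x":0,"y":0,"z":0,"wx":0,"wy":0,"wz":0,"hand":-1},
    {"x":0,"y":0,"z":0,"wx":0,"wy":0,"wz":0,"hand":-1},
    {"x":0,"y":0,"z":0,"wx":0,"wy":0,"wz":0,"hand":-1},
    {"x":0,"y":0,"z":0,"wx":0,"wy":0,"wz":0,"hand":-1},
  ],
)

```text
time: 6.08
tool_pos: [0.4307, 0.0259, 0.0138]
tool_rot: [0.0, 0.22, 0.976, 0.0]
contact_force: [-0.4, -0.7, 0.3]
gripper_width: 0.322
grasp_force: 59.3
```

send_rows(
  rows=[
    {"x":0,"y":0,"z":0,"wx":0,"wy":0,"wz":0,"hand":-0.35},
    {"x":0,"y":0,"z":0,"wx":0,"wy":0,"wz":0,"hand":-0.2},
    {"x":0,"y":0,"z":0,"wx":0,"wy":0,"wz":0,"hand":0},
    {"x":0,"y":0,"z":0,"wx":0,"wy":0,"wz":0,"hand":0.5},
    {"x":0,"y":0,"z":0,"wx":0,"wy":0,"wz":0,"hand":1},
    {"x":0,"y":0,"z":0,"wx":0,"wy":0,"wz":0,"hand":1},
    {"x":0,"y":0,"z":0,"wx":0,"wy":0,"wz":0,"hand":1},
    {"x":0,"y":0,"z":-0.05,"wx":0,"wy":0,"wz":0,"hand":1},
    {"x":0,"y":0,"z":-0.1,"wx":0,"wy":0,"wz":0,"hand":1},
    {"x":0,"y":0,"z":-0.2,"wx":0,"wy":0,"wz":0,"hand":1},
  ],
)

```text
time: 6.92
tool_pos: [0.4276, 0.0263, 0.064]
tool_rot: [-0.004, 0.22, 0.976, -0.0]
contact_force: [0.7, 0.4, -0.3]
gripper_width: 1.002
grasp_force: 0.0
```

send_rows(
  rows=[
    {"x":0,"y":0,"z":-0.25,"wx":0,"wy":0,"wz":0,"hand":1},
    {"x":0,"y":0,"z":-0.25,"wx":0,"wy":0,"wz":0,"hand":1},
    {"x":0,"y":0,"z":-0.25,"wx":0,"wy":0,"wz":0,"hand":1},
    {"x":0,"y":0,"z":-0.15,"wx":0,"wy":0,"wz":0,"hand":1},
    {"x":0,"y":0.25,"z":0,"wx":0,"wy":0,"wz":0,"hand":1},
    {"x":0,"y":0.25,"z":0,"wx":0,"wy":0,"wz":0,"hand":1},
    {"x":0,"y":0.25,"z":0,"wx":0,"wy":0,"wz":0,"hand":1},
    {"x":0,"y":0.25,"z":0,"wx":0,"wy":0,"wz":0,"hand":1},
    {"x":0,"y":0.25,"z":0,"wx":0,"wy":0,"wz":0,"hand":1},
    {"x":0,"y":0.25,"z":0,"wx":0,"wy":0,"wz":0,"hand":1},
  ],
)

```text
time: 7.75
tool_pos: [0.5275, 0.2312, 0.2019]
tool_rot: [0.0, 0.219, 0.976, 0.0]
contact_force: [-0.2, -0.5, 0.2]
gripper_width: 0.998
grasp_force: 0.0
```

```bash
python3 -c "
from h import *
go(.5335,.2705,.17,75)
s=grab_frame('scene');cv2.imwrite('pics/s3.png',cv2.resize(s[180:360,320:520],None,fx=3,fy=3))"
```

```text
t 7.75 az 64.6 tcp [0.5275 0.2312 0.2019] J6 -0.84 turn [ 0.     0.001 -0.23 ] shift [0.029 0.264 0.213] grip 1.00 F 0.0 cf [-0.2 -0.5  0.2]
```

View pics/s3.png

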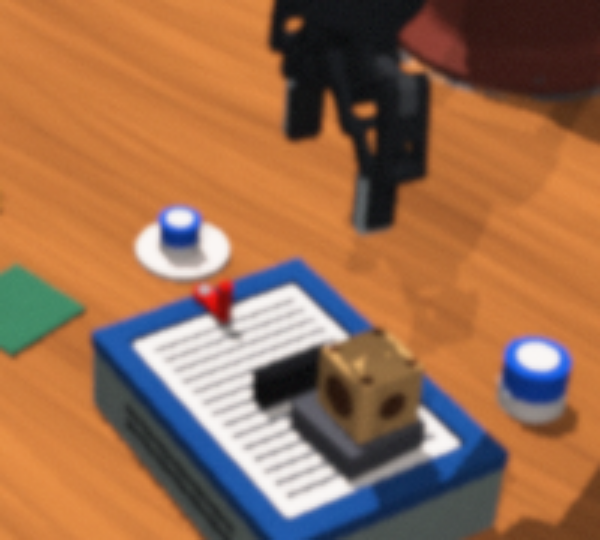

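The pot stands upright on the coaster. Now the wooden cube, gripped along the panel's y at 75°.

send_rows(
  rows=[
    {"x":0,"y":0,"z":0,"wx":0,"wy":0,"wz":-0.115,"hand":1},
    {"x":0,"y":0,"z":0,"wx":0,"wy":0,"wz":-0.115,"hand":1},
    {"x":0.03,"y":0.13,"z":0,"wx":0,"wy":0,"wz":0,"hand":1},
    {"x":0,"y":0.13,"z":0,"wx":0,"wy":0,"wz":0,"hand":1},
    {"x":0,"y":0,"z":0,"wx":0,"wy":0,"wz":0,"hand":1},
    {"x":0,"y":0,"z":0.1,"wx":0,"wy":0,"wz":0,"hand":1},
    {"x":0,"y":0,"z":0.1,"wx":0,"wy":0,"wz":0,"hand":1},
    {"x":0,"y":0,"z":0,"wx":0,"wy":0,"wz":0,"hand":1},
    {"x":0,"y":0,"z":0,"wx":0,"wy":0,"wz":0,"hand":1},
    {"x":0,"y":0,"z":0,"wx":0,"wy":0,"wz":0,"hand":1},
  ],
)

```text
time: 8.63
tool_pos: [0.5331, 0.2679, 0.1722]
tool_rot: [0.0, 0.131, 0.991, 0.0]
contact_force: [0.3, 0.9, -0.4]
gripper_width: 0.996
grasp_force: 0.0
```

```bash
python3 -c "
from h import *
go(.5335,.2705,.088,75)"
```

```text
t 8.63 az 75.0 tcp [0.5331 0.2679 0.1722] J6 -0.97 turn [ 0.     0.001 -0.001] shift [0.002 0.018 0.562] grip 1.00 F 0.0 cf [ 0.3  0.9 -0.4]
```

send_rows(
  rows=[
    {"x":0,"y":0.02,"z":0.12,"wx":0,"wy":0,"wz":0,"hand":1},
    {"x":0,"y":0,"z":0.12,"wx":0,"wy":0,"wz":0,"hand":1},
    {"x":0,"y":0,"z":0.12,"wx":0,"wy":0,"wz":0,"hand":1},
    {"x":0,"y":0,"z":0.1,"wx":0,"wy":0,"wz":0,"hand":1},
    {"x":0,"y":0,"z":0.08,"wx":0,"wy":0,"wz":0,"hand":1},
    {"x":0,"y":0,"z":0.02,"wx":0,"wy":0,"wz":0,"hand":1},
    {"x":0,"y":0,"z":0,"wx":0,"wy":0,"wz":0,"hand":1},
    {"x":0,"y":0,"z":0,"wx":0,"wy":0,"wz":0,"hand":0.5},
    {"x":0,"y":0,"z":0,"wx":0,"wy":0,"wz":0,"hand":0.3},
    {"x":0,"y":0,"z":0,"wx":0,"wy":0,"wz":0,"hand":0.2},
  ],
)

```text
time: 9.47
tool_pos: [0.5345, 0.2713, 0.0888]
tool_rot: [0.001, 0.131, 0.991, 0.001]
contact_force: [0.6, 0.4, -0.2]
gripper_width: 0.613
grasp_force: 0.0
```

send_rows(
  rows=[
    {"x":0,"y":0,"z":0,"wx":0,"wy":0,"wz":0,"hand":0.1},
    {"x":0,"y":0,"z":0,"wx":0,"wy":0,"wz":0,"hand":0},
    {"x":0,"y":0,"z":0,"wx":0,"wy":0,"wz":0,"hand":-0.1},
    {"x":0,"y":0,"z":0,"wx":0,"wy":0,"wz":0,"hand":-0.2},
    {"x":0,"y":0,"z":0,"wx":0,"wy":0,"wz":0,"hand":-0.4},
    {"x":0,"y":0,"z":0,"wx":0,"wy":0,"wz":0,"hand":-0.6},
    {"x":0,"y":0,"z":0,"wx":0,"wy":0,"wz":0,"hand":-1},
    {"x":0,"y":0,"z":0,"wx":0,"wy":0,"wz":0,"hand":-1},
    {"x":0,"y":0,"z":0,"wx":0,"wy":0,"wz":0,"hand":-1},
    {"x":0,"y":0,"z":0,"wx":0,"wy":0,"wz":0,"hand":-1},
  ],
)

```text
time: 10.3
tool_pos: [0.5342, 0.2713, 0.0883]
tool_rot: [0.001, 0.131, 0.991, 0.0]
contact_force: [-1.6, 0.6, 5.3]
gripper_width: 0.483
grasp_force: 61.0
```

```bash
python3 -c "
from h import *
go(.5585,-.0075,.17)"
```

```text
t 10.30 az 75.0 tcp [0.5342 0.2713 0.0883] J6 -0.96 turn [ 0.001  0.002 -0.   ] shift [-0.638 -1.753 -0.545] grip 0.48 F 61.0 cf [-1.6  0.6  5.3]
```

send_rows(
  rows=[
    {"x":0,"y":0,"z":-0.06,"wx":0,"wy":0,"wz":0,"hand":-1},
    {"x":0,"y":0,"z":-0.1,"wx":0,"wy":0,"wz":0,"hand":-1},
    {"x":0,"y":0,"z":-0.12,"wx":0,"wy":0,"wz":0,"hand":-1},
    {"x":0,"y":0,"z":-0.12,"wx":0,"wy":0,"wz":0,"hand":-1},
    {"x":0,"y":0,"z":-0.1,"wx":0,"wy":0,"wz":0,"hand":-1},
    {"x":-0.04,"y":-0.1,"z":-0.04,"wx":0,"wy":0,"wz":0,"hand":-1},
    {"x":-0.06,"y":-0.17,"z":0,"wx":0,"wy":0,"wz":0,"hand":-1},
    {"x":-0.07,"y":-0.2,"z":0,"wx":0,"wy":0,"wz":0,"hand":-1},
    {"x":-0.08,"y":-0.22,"z":0,"wx":0,"wy":0,"wz":0,"hand":-1},
    {"x":-0.08,"y":-0.22,"z":0,"wx":0,"wy":0,"wz":0,"hand":-1},
  ],
)

```text
time: 11.13
tool_pos: [0.5451, 0.1251, 0.1677]
tool_rot: [-0.001, 0.13, 0.991, -0.0]
contact_force: [0.2, 0.3, -1.9]
gripper_width: 0.486
grasp_force: 60.7
```

send_rows(
  rows=[
    {"x":-0.08,"y":-0.22,"z":0,"wx":0,"wy":0,"wz":0,"hand":-1},
    {"x":-0.08,"y":-0.22,"z":0,"wx":0,"wy":0,"wz":0,"hand":-1},
    {"x":-0.07,"y":-0.2,"z":0,"wx":0,"wy":0,"wz":0,"hand":-1},
    {"x":-0.05,"y":-0.13,"z":0,"wx":0,"wy":0,"wz":0,"hand":-1},
    {"x":-0.03,"y":-0.07,"z":0.05,"wx":0,"wy":0,"wz":0,"hand":-1},
    {"x":0,"y":0,"z":0.1,"wx":0,"wy":0,"wz":0,"hand":-1},
    {"x":0,"y":0,"z":0.15,"wx":0,"wy":0,"wz":0,"hand":-1},
    {"x":0,"y":0,"z":0.15,"wx":0,"wy":0,"wz":0,"hand":-1},
    {"x":0,"y":0,"z":0.15,"wx":0,"wy":0,"wz":0,"hand":-1},
    {"x":0,"y":0,"z":0.1,"wx":0,"wy":0,"wz":0,"hand":-1},
  ],
)

```text
time: 11.97
tool_pos: [0.556, -0.0065, 0.0597]
tool_rot: [-0.002, 0.13, 0.991, 0.0]
contact_force: [-0.7, -0.6, -1.0]
gripper_width: 0.483
grasp_force: 60.8
```

```bash
python3 -c "
from h import *
go(.5585,-.0075,.0145)
t=grab_frame('top');cv2.imwrite('pics/t4.png',t)
for c in blob(t,(95,0,30),(135,110,110),(215,215,248,262),60): print(rect('top',c,.078),cv2.boundingRect(c))
print(hsv(t)[235:252:3,222:250:3,2]); print(hsv(t)[235:252:3,222:250:3,1])"
```

```text
t 11.97 az 75.0 tcp [ 0.556  -0.0065  0.0597] J6 -1.45 turn [-0.    -0.006 -0.   ] shift [-0.018 -0.002  0.301] grip 0.48 F 60.8 cf [-0.7 -0.6 -1. ]
[[172 132 120 121 124 122 124 125 124 252]
 [141 121 122 122 122 122 120 120  85 246]
 [ 86 123 123 123 123 123 122 124  68 184]
 [159 120 120 121 122 124 124 125 150 110]
 [125 122 122 123 121 121 121 123 244 136]
 [131 125 123 123 123 123 124 121 229 190]]
[[166  14  15  15  14  13  12  14  14   2]
 [166  15  13  13  13  13  15  13  12   6]
 [125  15  15  15  10  12  15  16  11   6]
 [ 11  15  15  15  13  14  19  18  10   5]
 [  6  15  15  15  15  15  13  15   6   9]
 [  8  14  12  15  15  17  14  13   8  15]]
```

send_rows(
  rows=[
    {"x":-0.01,"y":0,"z":0.08,"wx":0,"wy":0,"wz":0,"hand":-1},
    {"x":0,"y":0,"z":0.07,"wx":0,"wy":0,"wz":0,"hand":-1},
    {"x":0,"y":0,"z":0.05,"wx":0,"wy":0,"wz":0,"hand":-1},
    {"x":0,"y":0,"z":0.04,"wx":0,"wy":0,"wz":0,"hand":-1},
    {"x":0,"y":0,"z":0.02,"wx":0,"wy":0,"wz":0,"hand":-1},
    {"x":0,"y":0,"z":0,"wx":0,"wy":0,"wz":0,"hand":-1},
    {"x":0,"y":0,"z":0,"wx":0,"wy":0,"wz":0,"hand":-1},
    {"x":0,"y":0,"z":0,"wx":0,"wy":0,"wz":0,"hand":-1},
    {"x":0,"y":0,"z":0,"wx":0,"wy":0,"wz":0,"hand":-1},
    {"x":0,"y":0,"z":0,"wx":0,"wy":0,"wz":0,"hand":-1},
  ],
)

```text
time: 12.85
tool_pos: [0.5602, -0.0079, 0.0249]
tool_rot: [0.001, 0.131, 0.991, -0.0]
contact_force: [1.1, -0.7, -0.2]
gripper_width: 0.478
grasp_force: 60.7
```

```bash
python3 -c "
from h import *
go(.5585,-.0075,.0143)
t=cv2.imread('pics/t4.png')
for c in blob(t,(0,0,112),(180,28,132),(215,215,250,262),60): print(rect('top',c,.078),cv2.boundingRect(c),cv2.contourArea(c))"
```

```text
t 12.85 az 75.0 tcp [ 0.5602 -0.0079  0.0249] J6 -1.46 turn [ 0.     0.001 -0.   ] shift [ 0.011 -0.     0.071] grip 0.48 F 60.7 cf [ 1.1 -0.7 -0.2]
(array([534.3, 270.5]), array([56.3, 55.6]), 80.3) (222, 231, 25, 25) 413.0
```

send_rows(
  rows=[
    {"x":0.005,"y":0,"z":0.03,"wx":0,"wy":0,"wz":0,"hand":-1},
    {"x":0,"y":0,"z":0.025,"wx":0,"wy":0,"wz":0,"hand":-1},
    {"x":0,"y":0,"z":0.012,"wx":0,"wy":0,"wz":0,"hand":-1},
    {"x":0,"y":0,"z":0.004,"wx":0,"wy":0,"wz":0,"hand":-1},
    {"x":0,"y":0,"z":0,"wx":0,"wy":0,"wz":0,"hand":-1},
    {"x":0,"y":0,"z":0,"wx":0,"wy":0,"wz":0,"hand":-1},
    {"x":0,"y":0,"z":0,"wx":0,"wy":0,"wz":0,"hand":-1},
    {"x":0,"y":0,"z":0,"wx":0,"wy":0,"wz":0,"hand":-1},
    {"x":0,"y":0,"z":0,"wx":0,"wy":0,"wz":0,"hand":-1},
    {"x":0,"y":0,"z":0,"wx":0,"wy":0,"wz":0,"hand":-1},
  ],
)

```text
time: 13.68
tool_pos: [0.5588, -0.0076, 0.0143]
tool_rot: [-0.001, 0.131, 0.991, -0.0]
contact_force: [-3.8, 0.5, 5.8]
gripper_width: 0.482
grasp_force: 61.7
```

send_rows(
  rows=[
    {"x":0,"y":0,"z":0,"wx":0,"wy":0,"wz":0,"hand":0},
    {"x":0,"y":0,"z":0,"wx":0,"wy":0,"wz":0,"hand":0.2},
    {"x":0,"y":0,"z":0,"wx":0,"wy":0,"wz":0,"hand":0.5},
    {"x":0,"y":0,"z":0,"wx":0,"wy":0,"wz":0,"hand":0.8},
    {"x":0,"y":0,"z":0,"wx":0,"wy":0,"wz":0,"hand":1},
    {"x":0,"y":0,"z":0,"wx":0,"wy":0,"wz":0,"hand":1},
    {"x":0,"y":0,"z":0,"wx":0,"wy":0,"wz":0,"hand":1},
    {"x":0,"y":0,"z":-0.1,"wx":0,"wy":0,"wz":0,"hand":1},
    {"x":0,"y":0,"z":-0.15,"wx":0,"wy":0,"wz":0,"hand":1},
    {"x":0,"y":0,"z":-0.2,"wx":0,"wy":0,"wz":0,"hand":1},
  ],
)

```text
time: 14.52
tool_pos: [0.5569, -0.0073, 0.0793]
tool_rot: [-0.003, 0.131, 0.991, 0.0]
contact_force: [-0.0, -0.0, 0.2]
gripper_width: 1.003
grasp_force: 0.0
```

```bash
python3 -c "
from h import *
go(.536,.271,.18,170)"
```

```text
t 14.52 az 75.0 tcp [ 0.5569 -0.0073  0.0793] J6 -1.46 turn [-0.006 -0.005  1.888] shift [ 1.803 -0.459 -0.671] grip 1.00 F 0.0 cf [-0.  -0.   0.2]
```

send_rows(
  rows=[
    {"x":0,"y":0,"z":-0.22,"wx":0,"wy":0,"wz":0.13,"hand":1},
    {"x":0,"y":0,"z":-0.22,"wx":0,"wy":0,"wz":0.15,"hand":1},
    {"x":0,"y":0,"z":-0.22,"wx":0,"wy":0,"wz":0.15,"hand":1},
    {"x":0,"y":0,"z":0,"wx":0,"wy":0,"wz":0.15,"hand":1},
    {"x":0,"y":0,"z":0,"wx":0,"wy":0,"wz":0.15,"hand":1},
    {"x":0,"y":0,"z":0,"wx":0,"wy":0,"wz":0.15,"hand":1},
    {"x":0,"y":0,"z":0,"wx":0,"wy":0,"wz":0.15,"hand":1},
    {"x":0,"y":0,"z":0,"wx":0,"wy":0,"wz":0.15,"hand":1},
    {"x":0,"y":0,"z":0,"wx":0,"wy":0,"wz":0.15,"hand":1},
    {"x":0,"y":0,"z":0,"wx":0,"wy":0,"wz":0.15,"hand":1},
  ],
)

```text
time: 15.35
tool_pos: [0.5589, -0.0076, 0.1801]
tool_rot: [-0.0, 0.656, 0.755, -0.0]
contact_force: [0.4, 0.6, 0.1]
gripper_width: 0.995
grasp_force: 0.0
```

send_rows(
  rows=[
    {"x":0,"y":0,"z":0,"wx":0,"wy":0,"wz":0.15,"hand":1},
    {"x":0,"y":0,"z":0,"wx":0,"wy":0,"wz":0.15,"hand":1},
    {"x":0,"y":0,"z":0,"wx":0,"wy":0,"wz":0.108,"hand":1},
    {"x":0.22,"y":-0.06,"z":0,"wx":0,"wy":0,"wz":0,"hand":1},
    {"x":0.24,"y":-0.06,"z":0,"wx":0,"wy":0,"wz":0,"hand":1},
    {"x":0.24,"y":-0.06,"z":0,"wx":0,"wy":0,"wz":0,"hand":1},
    {"x":0.24,"y":-0.06,"z":0,"wx":0,"wy":0,"wz":0,"hand":1},
    {"x":0.24,"y":-0.06,"z":0,"wx":0,"wy":0,"wz":0,"hand":1},
    {"x":0.24,"y":-0.06,"z":0,"wx":0,"wy":0,"wz":0,"hand":1},
    {"x":0.2,"y":-0.06,"z":0,"wx":0,"wy":0,"wz":0,"hand":1},
  ],
)

```text
time: 16.18
tool_pos: [0.5386, 0.245, 0.1802]
tool_rot: [-0.0, 0.766, 0.643, 0.0]
contact_force: [-0.1, -0.2, -0.9]
gripper_width: 0.997
grasp_force: 0.0
```

```bash
python3 -c "
from h import *
go(.536,.271,.06,170)
s=grab_frame('scene');a=cv2.resize(s[220:360,240:440],None,fx=3,fy=3);b=cv2.resize(grab_frame('top')[150:320,200:400],None,fx=2,fy=2)
cv2.imwrite('pics/s5.png',a)"
```

```text
t 16.18 az -9.9 tcp [0.5386 0.245  0.1802] J6 0.47 turn [ 0.    -0.001  0.001] shift [ 0.168 -0.047  0.802] grip 1.00 F 0.0 cf [-0.1 -0.2 -0.9]
```

View pics/s5.png

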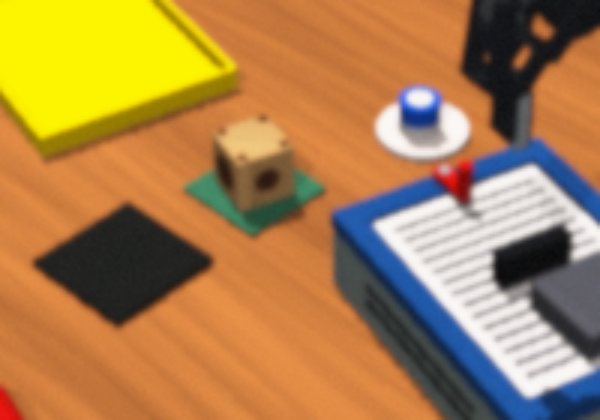

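The cube stands centred on the mat with the pot still on the coaster. Now the steel block.

send_rows(
  rows=[
    {"x":0.08,"y":-0.02,"z":0.1,"wx":0,"wy":0,"wz":0,"hand":1},
    {"x":0.06,"y":-0.02,"z":0.1,"wx":0,"wy":0,"wz":0,"hand":1},
    {"x":0,"y":0,"z":0.1,"wx":0,"wy":0,"wz":0,"hand":1},
    {"x":0,"y":0,"z":0.1,"wx":0,"wy":0,"wz":0,"hand":1},
    {"x":0,"y":0,"z":0.1,"wx":0,"wy":0,"wz":0,"hand":1},
    {"x":0,"y":0,"z":0,"wx":0,"wy":0,"wz":0,"hand":1},
    {"x":0,"y":0,"z":0,"wx":0,"wy":0,"wz":0,"hand":1},
    {"x":0,"y":0,"z":0,"wx":0,"wy":0,"wz":0,"hand":1},
    {"x":0,"y":0,"z":0,"wx":0,"wy":0,"wz":0,"hand":1},
    {"x":0,"y":0,"z":0,"wx":0,"wy":0,"wz":0,"hand":1},
  ],
)

```text
time: 17.12
tool_pos: [0.5377, 0.2645, 0.1067]
tool_rot: [0.0, 0.766, 0.643, 0.001]
contact_force: [-0.2, -0.8, -0.5]
gripper_width: 1.0
grasp_force: 0.0
```

```bash
python3 -c "
from h import *
go(.536,.271,.0605,170)"
```

```text
t 17.12 az -10.0 tcp [0.5377 0.2645 0.1067] J6 0.51 turn [ 0.003 -0.001  0.   ] shift [ 0.041 -0.019  0.308] grip 1.00 F 0.0 cf [-0.2 -0.8 -0.5]
```

send_rows(
  rows=[
    {"x":0.04,"y":-0.02,"z":0.08,"wx":0,"wy":0,"wz":0,"hand":1},
    {"x":0,"y":0,"z":0.08,"wx":0,"wy":0,"wz":0,"hand":1},
    {"x":0,"y":0,"z":0.08,"wx":0,"wy":0,"wz":0,"hand":1},
    {"x":0,"y":0,"z":0.05,"wx":0,"wy":0,"wz":0,"hand":1},
    {"x":0,"y":0,"z":0.02,"wx":0,"wy":0,"wz":0,"hand":1},
    {"x":0,"y":0,"z":0,"wx":0,"wy":0,"wz":0,"hand":1},
    {"x":0,"y":0,"z":0,"wx":0,"wy":0,"wz":0,"hand":1},
    {"x":0,"y":0,"z":0,"wx":0,"wy":0,"wz":0,"hand":0.8},
    {"x":0,"y":0,"z":0,"wx":0,"wy":0,"wz":0,"hand":0.7},
    {"x":0,"y":0,"z":0,"wx":0,"wy":0,"wz":0,"hand":0.6},
  ],
)

```text
time: 17.95
tool_pos: [0.5354, 0.2709, 0.0594]
tool_rot: [0.0, 0.766, 0.643, 0.001]
contact_force: [0.1, -0.2, -0.0]
gripper_width: 0.805
grasp_force: 0.0
```

```bash
python3 -c "
from h import *
go(.536,.271,.0605,170)"
```

```text
t 17.95 az -10.0 tcp [0.5354 0.2709 0.0594] J6 0.52 turn [ 0.001 -0.001  0.   ] shift [ 0.001  0.004 -0.007] grip 0.81 F 0.0 cf [ 0.1 -0.2 -0. ]
```

send_rows(
  rows=[
    {"x":0,"y":0,"z":0,"wx":0,"wy":0,"wz":0,"hand":0.5},
    {"x":0,"y":0,"z":0,"wx":0,"wy":0,"wz":0,"hand":0.4},
    {"x":0,"y":0,"z":0,"wx":0,"wy":0,"wz":0,"hand":0.3},
    {"x":0,"y":0,"z":0,"wx":0,"wy":0,"wz":0,"hand":0.2},
    {"x":0,"y":0,"z":0,"wx":0,"wy":0,"wz":0,"hand":0},
    {"x":0,"y":0,"z":0,"wx":0,"wy":0,"wz":0,"hand":-0.5},
    {"x":0,"y":0,"z":0,"wx":0,"wy":0,"wz":0,"hand":-1},
    {"x":0,"y":0,"z":0,"wx":0,"wy":0,"wz":0,"hand":-1},
    {"x":0,"y":0,"z":0,"wx":0,"wy":0,"wz":0,"hand":-1},
    {"x":0,"y":0,"z":0,"wx":0,"wy":0,"wz":0,"hand":-1},
  ],
)

```text
time: 18.78
tool_pos: [0.5361, 0.2709, 0.06]
tool_rot: [0.001, 0.766, 0.643, 0.001]
contact_force: [1.0, -1.6, 6.0]
gripper_width: 0.637
grasp_force: 64.9
```

```bash
python3 -c "
from h import *
go(.536,.271,.16)
go(.6715,-.0075,.16)"
```

```text
t 18.78 az -10.0 tcp [0.5361 0.2709 0.06  ] J6 0.52 turn [ 0.003 -0.001  0.   ] shift [ 0.    -0.001 -0.666] grip 0.64 F 64.9 cf [ 1.  -1.6  6. ]
t 18.78 az -10.0 tcp [0.5361 0.2709 0.06  ] J6 0.52 turn [ 0.003 -0.001  0.   ] shift [-1.672  1.211 -0.666] grip 0.64 F 64.9 cf [ 1.  -1.6  6. ]
```

send_rows(
  rows=[
    {"x":0,"y":0,"z":-0.05,"wx":0,"wy":0,"wz":0,"hand":-1},
    {"x":0,"y":0,"z":-0.1,"wx":0,"wy":0,"wz":0,"hand":-1},
    {"x":0,"y":0,"z":-0.12,"wx":0,"wy":0,"wz":0,"hand":-1},
    {"x":0,"y":0,"z":-0.12,"wx":0,"wy":0,"wz":0,"hand":-1},
    {"x":0,"y":0,"z":-0.12,"wx":0,"wy":0,"wz":0,"hand":-1},
    {"x":0,"y":0,"z":-0.1,"wx":0,"wy":0,"wz":0,"hand":-1},
    {"x":0,"y":0,"z":-0.05,"wx":0,"wy":0,"wz":0,"hand":-1},
    {"x":-0.06,"y":0.045,"z":0,"wx":0,"wy":0,"wz":0,"hand":-1},
    {"x":-0.11,"y":0.08,"z":0,"wx":0,"wy":0,"wz":0,"hand":-1},
    {"x":-0.15,"y":0.11,"z":0,"wx":0,"wy":0,"wz":0,"hand":-1},
  ],
)

```text
time: 19.62
tool_pos: [0.5597, 0.2173, 0.1555]
tool_rot: [-0.001, 0.765, 0.644, -0.002]
contact_force: [0.7, -0.9, -3.9]
gripper_width: 0.636
grasp_force: 64.4
```

send_rows(
  rows=[
    {"x":-0.18,"y":0.13,"z":0,"wx":0,"wy":0,"wz":0,"hand":-1},
    {"x":-0.18,"y":0.13,"z":0,"wx":0,"wy":0,"wz":0,"hand":-1},
    {"x":-0.18,"y":0.13,"z":0,"wx":0,"wy":0,"wz":0,"hand":-1},
    {"x":-0.18,"y":0.13,"z":0,"wx":0,"wy":0,"wz":0,"hand":-1},
    {"x":-0.18,"y":0.13,"z":0,"wx":0,"wy":0,"wz":0,"hand":-1},
    {"x":-0.18,"y":0.13,"z":0,"wx":0,"wy":0,"wz":0,"hand":-1},
    {"x":-0.14,"y":0.1,"z":0,"wx":0,"wy":0,"wz":0,"hand":-1},
    {"x":-0.08,"y":0.06,"z":0,"wx":0,"wy":0,"wz":0,"hand":-1},
    {"x":-0.05,"y":0.035,"z":0,"wx":0,"wy":0,"wz":0,"hand":-1},
    {"x":0,"y":0,"z":0,"wx":0,"wy":0,"wz":0,"hand":-1},
  ],
)

```text
time: 20.45
tool_pos: [0.6699, -0.0089, 0.156]
tool_rot: [-0.001, 0.767, 0.642, -0.001]
contact_force: [-0.3, 1.1, -4.9]
gripper_width: 0.639
grasp_force: 64.4
```

```bash
python3 -c "
from h import *
go(.6715,-.0075,.0085)"
```

```text
t 20.45 az -10.1 tcp [ 0.6699 -0.0089  0.156 ] J6 0.05 turn [-0.003  0.     0.   ] shift [0.011 0.009 0.984] grip 0.64 F 64.4 cf [-0.3  1.1 -4.9]
```

send_rows(
  rows=[
    {"x":0,"y":0.01,"z":0.08,"wx":0,"wy":0,"wz":0,"hand":-1},
    {"x":0,"y":0,"z":0.14,"wx":0,"wy":0,"wz":0,"hand":-1},
    {"x":0,"y":0,"z":0.16,"wx":0,"wy":0,"wz":0,"hand":-1},
    {"x":0,"y":0,"z":0.16,"wx":0,"wy":0,"wz":0,"hand":-1},
    {"x":0,"y":0,"z":0.14,"wx":0,"wy":0,"wz":0,"hand":-1},
    {"x":0,"y":0,"z":0.1,"wx":0,"wy":0,"wz":0,"hand":-1},
    {"x":0,"y":0,"z":0.06,"wx":0,"wy":0,"wz":0,"hand":-1},
    {"x":0,"y":0,"z":0.03,"wx":0,"wy":0,"wz":0,"hand":-1},
    {"x":0,"y":0,"z":0,"wx":0,"wy":0,"wz":0,"hand":-1},
    {"x":0,"y":0,"z":0,"wx":0,"wy":0,"wz":0,"hand":-1},
  ],
)

```text
time: 21.28
tool_pos: [0.6725, -0.0074, 0.0282]
tool_rot: [0.001, 0.766, 0.643, 0.001]
contact_force: [0.1, 1.0, -3.4]
gripper_width: 0.639
grasp_force: 64.3
```

```bash
python3 -c "
from h import *
go(.6715,-.0075,.0085)"
```

```text
t 21.28 az -10.0 tcp [ 0.6725 -0.0074  0.0282] J6 0.05 turn [ 0.002 -0.     0.   ] shift [-0.002 -0.007  0.132] grip 0.64 F 64.3 cf [ 0.1  1.  -3.4]
```

send_rows(
  rows=[
    {"x":0,"y":0,"z":0.05,"wx":0,"wy":0,"wz":0,"hand":-1},
    {"x":0,"y":0,"z":0.04,"wx":0,"wy":0,"wz":0,"hand":-1},
    {"x":0,"y":0,"z":0.02,"wx":0,"wy":0,"wz":0,"hand":-1},
    {"x":0,"y":0,"z":0.01,"wx":0,"wy":0,"wz":0,"hand":-1},
    {"x":0,"y":0,"z":0.005,"wx":0,"wy":0,"wz":0,"hand":-1},
    {"x":0,"y":0,"z":0,"wx":0,"wy":0,"wz":0,"hand":-1},
    {"x":0,"y":0,"z":0,"wx":0,"wy":0,"wz":0,"hand":-1},
    {"x":0,"y":0,"z":0,"wx":0,"wy":0,"wz":0,"hand":-1},
    {"x":0,"y":0,"z":0,"wx":0,"wy":0,"wz":0,"hand":-1},
    {"x":0,"y":0,"z":0,"wx":0,"wy":0,"wz":0,"hand":-1},
  ],
)

```text
time: 22.12
tool_pos: [0.6718, -0.0076, 0.0086]
tool_rot: [0.0, 0.766, 0.643, 0.0]
contact_force: [0.6, -0.4, -3.9]
gripper_width: 0.637
grasp_force: 64.4
```

send_rows(
  rows=[
    {"x":0,"y":0,"z":0.004,"wx":0,"wy":0,"wz":0,"hand":-1},
    {"x":0,"y":0,"z":0,"wx":0,"wy":0,"wz":0,"hand":-1},
    {"x":0,"y":0,"z":0,"wx":0,"wy":0,"wz":0,"hand":0.4},
    {"x":0,"y":0,"z":0,"wx":0,"wy":0,"wz":0,"hand":0.6},
    {"x":0,"y":0,"z":0,"wx":0,"wy":0,"wz":0,"hand":0.8},
    {"x":0,"y":0,"z":0,"wx":0,"wy":0,"wz":0,"hand":1},
    {"x":0,"y":0,"z":0,"wx":0,"wy":0,"wz":0,"hand":1},
    {"x":0,"y":0,"z":0,"wx":0,"wy":0,"wz":0,"hand":1},
    {"x":0,"y":0,"z":0,"wx":0,"wy":0,"wz":0,"hand":1},
    {"x":0,"y":0,"z":0,"wx":0,"wy":0,"wz":0,"hand":1},
  ],
)

```text
time: 22.95
tool_pos: [0.6717, -0.0077, 0.0078]
tool_rot: [0.0, 0.766, 0.643, 0.0]
contact_force: [0.3, -0.3, 0.1]
gripper_width: 0.998
grasp_force: 0.0
```

send_rows(
  rows=[
    {"x":0,"y":0,"z":-0.05,"wx":0,"wy":0,"wz":0,"hand":1},
    {"x":0,"y":0,"z":-0.15,"wx":0,"wy":0,"wz":0,"hand":1},
    {"x":0,"y":0,"z":-0.2,"wx":0,"wy":0,"wz":0,"hand":1},
    {"x":0,"y":0,"z":-0.2,"wx":0,"wy":0,"wz":0,"hand":1},
    {"x":0,"y":0,"z":-0.2,"wx":0,"wy":0,"wz":0,"hand":1},
    {"x":0,"y":0,"z":-0.2,"wx":0,"wy":0,"wz":0,"hand":1},
    {"x":0,"y":0,"z":-0.1,"wx":0,"wy":0,"wz":0,"hand":1},
    {"x":0,"y":0,"z":0,"wx":0,"wy":0,"wz":0,"hand":0},
    {"x":0,"y":0,"z":0,"wx":0,"wy":0,"wz":0,"hand":-0.4},
    {"x":0,"y":0,"z":0,"wx":0,"wy":0,"wz":0,"hand":-0.5},
  ],
)

```text
time: 23.78
tool_pos: [0.6705, -0.0075, 0.1704]
tool_rot: [-0.001, 0.766, 0.643, -0.001]
contact_force: [-1.0, 0.9, -1.0]
gripper_width: 0.607
grasp_force: 0.0
```

```bash
python3 - <<'E'
from h import *
s=grab_frame('scene');t=grab_frame('top');cv2.imwrite('pics/t6.png',t);cv2.imwrite('pics/s6r.png',s)
for c in blob(t,(0,130,80),(6,255,255),(265,235,305,270)): print('red',rect('top',c,.08),c[:,0].min(0),c[:,0].max(0))
a=cv2.resize(s[235:365,230:430],None,fx=3,fy=3);b=cv2.resize(t[235:265,265:305],None,fx=15,fy=15,interpolation=2)[:,:600]
im=np.zeros((390+0,800,3),np.uint8); im[:390,:600]=a
m=cv2.resize(s[265:295,378:408],(200,200),interpolation=2); im[:200,600:]=m
im[200:390,600:]=cv2.resize(t[238:266,270:300],(200,190),interpolation=2)
cv2.imwrite('pics/s6.png',im)
go(.5175,.1465,.13)
E
```

```text
red (array([513. , 139.4]), array([24. ,  8.4]), 68.0) [281 248] [290 253]
t 23.88 az -10.0 tcp [ 0.6702 -0.0075  0.1695] J6 0.05 turn [-0.006  0.     0.   ] shift [ 0.835 -1.18   0.264] grip 0.42 F 0.0 cf [-0.1  0.2 -0.5]
```

View pics/s6.png

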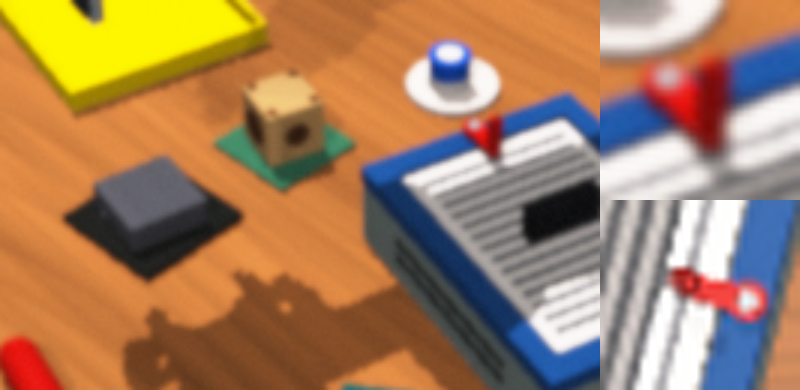

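The steel lies well on the pad. I'll triangulate the post and pivot.

```bash
python3 - <<'E'
from h import *
print(tri((282.75,250.2),(395.3,274.3)),plane('top',(282.75,250.2),.09),plane('scene',(395.3,274.3),.09))
print(tri((292.2,252.7),(388.2,276.3)),plane('top',(292.2,252.7),.0675),plane('scene',(388.2,276.3),.0675))
go(.5165,.1465,.14,-13)
E
```

```text
(array([0.51395785, 0.14390435, 0.08653945]), np.float64(0.0017234143087909751)) [0.51303586 0.14421975 0.09      ] [0.51783108 0.14616317 0.09      ]
(array([0.5093162 , 0.12186334, 0.0665288 ]), np.float64(0.0011268851976447979)) [0.50884692 0.12220977 0.0675    ] [0.51059452 0.12226038 0.0675    ]
t 23.88 az -10.0 tcp [ 0.6702 -0.0075  0.1695] J6 0.05 turn [-0.006  0.     0.067] shift [ 0.77  -1.229  0.197] grip 0.42 F 0.0 cf [-0.1  0.2 -0.5]
```

send_rows(
  rows=[
    {"x":0,"y":0,"z":0,"wx":0,"wy":0,"wz":0.067,"hand":-0.5},
    {"x":0.08,"y":-0.12,"z":0,"wx":0,"wy":0,"wz":0,"hand":-0.5},
    {"x":0.13,"y":-0.21,"z":0,"wx":0,"wy":0,"wz":0,"hand":-0.5},
    {"x":0.14,"y":-0.22,"z":0,"wx":0,"wy":0,"wz":0,"hand":-0.5},
    {"x":0.14,"y":-0.22,"z":0,"wx":0,"wy":0,"wz":0,"hand":-0.5},
    {"x":0.14,"y":-0.22,"z":0.06,"wx":0,"wy":0,"wz":0,"hand":-0.5},
    {"x":0.1,"y":-0.16,"z":0.06,"wx":0,"wy":0,"wz":0,"hand":-0.5},
    {"x":0.04,"y":-0.08,"z":0.06,"wx":0,"wy":0,"wz":0,"hand":-0.5},
    {"x":0,"y":0,"z":0,"wx":0,"wy":0,"wz":0,"hand":-0.5},
    {"x":0,"y":0,"z":0,"wx":0,"wy":0,"wz":0,"hand":-0.5},
  ],
)

```text
time: 24.72
tool_pos: [0.5165, 0.1465, 0.1438]
tool_rot: [-0.001, 0.782, 0.623, -0.002]
contact_force: [0.9, 0.5, 0.6]
gripper_width: 0.251
grasp_force: 0.0
```

```bash
python3 - <<'E'
from h import *
go(.5155,.1457,.075,-12.6)
E
```

```text
t 24.72 az -12.9 tcp [0.5165 0.1465 0.1438] J6 0.36 turn [-0.004  0.002 -0.007] shift [-0.007 -0.006  0.459] grip 0.25 F 0.0 cf [0.9 0.5 0.6]
```

send_rows(
  rows=[
    {"x":-0.007,"y":-0.006,"z":0.08,"wx":0,"wy":0,"wz":0,"hand":-0.5},
    {"x":0,"y":0,"z":0.08,"wx":0,"wy":0,"wz":0,"hand":-0.5},
    {"x":0,"y":0,"z":0.08,"wx":0,"wy":0,"wz":0,"hand":-0.5},
    {"x":0,"y":0,"z":0.06,"wx":0,"wy":0,"wz":0,"hand":-0.5},
    {"x":0,"y":0,"z":0.04,"wx":0,"wy":0,"wz":0,"hand":-0.5},
    {"x":0,"y":0,"z":0.03,"wx":0,"wy":0,"wz":0,"hand":-0.5},
    {"x":0,"y":0,"z":0.02,"wx":0,"wy":0,"wz":0,"hand":-0.5},
    {"x":0,"y":0,"z":0,"wx":0,"wy":0,"wz":0,"hand":-0.5},
    {"x":0,"y":0,"z":0,"wx":0,"wy":0,"wz":0,"hand":-0.5},
    {"x":0,"y":0,"z":0,"wx":0,"wy":0,"wz":0,"hand":-0.5},
  ],
)

```text
time: 25.55
tool_pos: [0.5173, 0.1457, 0.088]
tool_rot: [0.0, 0.783, 0.623, 0.001]
contact_force: [0.1, 0.2, -0.0]
gripper_width: 0.246
grasp_force: 0.0
```

```bash
python3 - <<'E'
from h import *
go(.5155,.1457,.075,-12.6)
s=grab_frame('scene');cv2.imwrite('pics/s7.png',cv2.resize(s[220:320,350:450],None,fx=5,fy=5,interpolation=2))
E
```

```text
t 25.55 az -13.0 tcp [0.5173 0.1457 0.088 ] J6 0.36 turn [ 0.001 -0.001 -0.009] shift [-0.002 -0.012  0.087] grip 0.25 F 0.0 cf [ 0.1  0.2 -0. ]
```

View pics/s7.png

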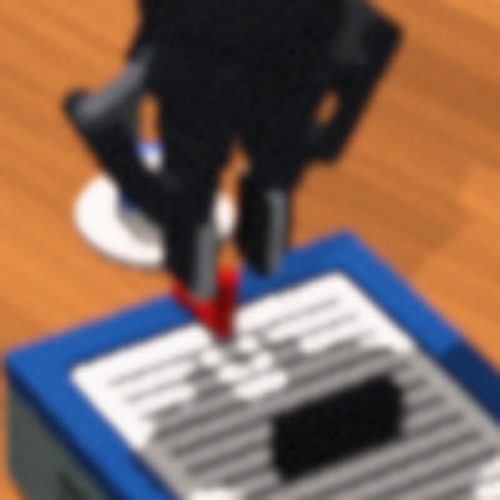

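The post (crop 229,272) sits between the two fingertips. I'll lower around it, then swing counter-clockwise.

send_rows(
  rows=[
    {"x":0,"y":-0.005,"z":0.03,"wx":0,"wy":0,"wz":0,"hand":-0.5},
    {"x":0,"y":0,"z":0.03,"wx":0,"wy":0,"wz":0,"hand":-0.5},
    {"x":0,"y":0,"z":0.02,"wx":0,"wy":0,"wz":0,"hand":-0.5},
    {"x":0,"y":0,"z":0,"wx":0,"wy":0,"wz":0,"hand":-0.5},
    {"x":0,"y":0,"z":0,"wx":0,"wy":0,"wz":0,"hand":-0.55},
    {"x":0,"y":0,"z":0,"wx":0,"wy":0,"wz":0,"hand":-0.6},
    {"x":0,"y":0,"z":0,"wx":0,"wy":0,"wz":0,"hand":-0.62},
    {"x":0,"y":0,"z":0,"wx":0,"wy":0,"wz":0,"hand":-0.62},
    {"x":0,"y":0,"z":0,"wx":0,"wy":0,"wz":0,"hand":-0.62},
    {"x":0,"y":0,"z":0,"wx":0,"wy":0,"wz":0,"hand":-0.62},
  ],
)

```text
time: 26.43
tool_pos: [0.5162, 0.1458, 0.0755]
tool_rot: [0.0, 0.783, 0.623, 0.0]
contact_force: [-0.0, -1.0, 0.1]
gripper_width: 0.193
grasp_force: 0.0
```

send_rows(
  rows=[
    {"x":-0.001,"y":-0.02,"z":0,"wx":0,"wy":0,"wz":-0.155,"hand":-0.62},
    {"x":-0.001,"y":-0.02,"z":0,"wx":0,"wy":0,"wz":-0.155,"hand":-0.62},
    {"x":-0.001,"y":-0.02,"z":0,"wx":0,"wy":0,"wz":-0.155,"hand":-0.62},
    {"x":-0.001,"y":-0.02,"z":0,"wx":0,"wy":0,"wz":-0.155,"hand":-0.62},
    {"x":-0.001,"y":-0.02,"z":0,"wx":0,"wy":0,"wz":-0.155,"hand":-0.62},
    {"x":-0.001,"y":-0.02,"z":0,"wx":0,"wy":0,"wz":-0.155,"hand":-0.62},
    {"x":-0.001,"y":-0.02,"z":0,"wx":0,"wy":0,"wz":-0.155,"hand":-0.62},
    {"x":-0.001,"y":-0.02,"z":0,"wx":0,"wy":0,"wz":-0.155,"hand":-0.62},
    {"x":-0.001,"y":-0.02,"z":0,"wx":0,"wy":0,"wz":-0.155,"hand":-0.62},
    {"x":-0.001,"y":-0.02,"z":0,"wx":0,"wy":0,"wz":-0.155,"hand":-0.62},
  ],
)

```text
time: 27.27
tool_pos: [0.4903, 0.1356, 0.0757]
tool_rot: [0.001, 0.283, 0.959, 0.0]
contact_force: [1.2, -0.2, -0.3]
gripper_width: 0.192
grasp_force: 0.6
```

```bash
python3 - <<'E'
from h import *
for d in (160,177,180): 
  a=np.radians(d); p=np.array([.5102,.1225])+.024*np.array([np.cos(a),np.sin(a)]); print(d,p); go(*p,.075,d-90)
E
```

```text
160 [0.48764738 0.13070848]
t 27.27 az 57.1 tcp [0.4903 0.1356 0.0757] J6 -0.87 turn [ 0.001  0.002 -0.287] shift [ 0.005 -0.036  0.005] grip 0.19 F 0.6 cf [ 1.2 -0.2 -0.3]
177 [0.48623289 0.12375606]
t 27.27 az 57.1 tcp [0.4903 0.1356 0.0757] J6 -0.87 turn [ 0.001  0.002 -0.664] shift [ 0.023 -0.08   0.005] grip 0.19 F 0.6 cf [ 1.2 -0.2 -0.3]
180 [0.4862 0.1225]
t 27.27 az 57.1 tcp [0.4903 0.1356 0.0757] J6 -0.87 turn [ 0.001  0.002 -0.731] shift [ 0.027 -0.087  0.005] grip 0.19 F 0.6 cf [ 1.2 -0.2 -0.3]
```

send_rows(
  rows=[
    {"x":0.003,"y":-0.02,"z":0,"wx":0,"wy":0,"wz":-0.15,"hand":-0.62},
    {"x":0.003,"y":-0.02,"z":0,"wx":0,"wy":0,"wz":-0.15,"hand":-0.62},
    {"x":0.002,"y":-0.02,"z":0,"wx":0,"wy":0,"wz":-0.15,"hand":-0.62},
    {"x":0,"y":-0.02,"z":0,"wx":0,"wy":0,"wz":-0.15,"hand":-0.62},
    {"x":0,"y":0,"z":0,"wx":0,"wy":0,"wz":0,"hand":-0.62},
    {"x":0,"y":0,"z":0,"wx":0,"wy":0,"wz":0,"hand":-0.62},
    {"x":0,"y":0,"z":0,"wx":0,"wy":0,"wz":0,"hand":-0.62},
    {"x":0,"y":0,"z":0,"wx":0,"wy":0,"wz":0,"hand":-0.62},
    {"x":0,"y":0,"z":0,"wx":0,"wy":0,"wz":0,"hand":-0.62},
    {"x":0,"y":0,"z":0,"wx":0,"wy":0,"wz":0,"hand":-0.62},
  ],
)

```text
time: 28.1
tool_pos: [0.484, 0.1252, 0.0752]
tool_rot: [-0.0, 0.055, 0.998, -0.0]
contact_force: [-0.6, -0.3, 0.3]
gripper_width: 0.19
grasp_force: 0.0
```

```bash
python3 - <<'E'
from h import *
go(.4862,.1255,.075,84)
E
```

```text
t 28.10 az 83.7 tcp [0.484  0.1252 0.0752] J6 -1.36 turn [-0.    -0.    -0.006] shift [-0.015  0.004  0.001] grip 0.19 F 0.0 cf [-0.6 -0.3  0.3]
```

send_rows(
  rows=[
    {"x":0,"y":0,"z":0,"wx":0,"wy":0,"wz":0,"hand":-0.5},
    {"x":0,"y":0,"z":0,"wx":0,"wy":0,"wz":0,"hand":-0.5},
    {"x":0,"y":0,"z":-0.1,"wx":0,"wy":0,"wz":0,"hand":-0.5},
    {"x":0,"y":0,"z":-0.2,"wx":0,"wy":0,"wz":0,"hand":-0.5},
    {"x":0,"y":0,"z":-0.2,"wx":0,"wy":0,"wz":0,"hand":1},
    {"x":0,"y":0,"z":0,"wx":0,"wy":0,"wz":0.1,"hand":1},
    {"x":0,"y":0,"z":0,"wx":0,"wy":0,"wz":0.08,"hand":1},
    {"x":-0.1,"y":0.2,"z":0,"wx":0,"wy":0,"wz":0,"hand":1},
    {"x":-0.08,"y":0.22,"z":0,"wx":0,"wy":0,"wz":0,"hand":1},
    {"x":0,"y":0.22,"z":0,"wx":0,"wy":0,"wz":0,"hand":1},
  ],
)

```text
time: 28.93
tool_pos: [0.5358, 0.2118, 0.1506]
tool_rot: [0.001, 0.126, 0.992, 0.0]
contact_force: [1.0, 0.3, 0.7]
gripper_width: 0.997
grasp_force: 0.0
```

```bash
python3 - <<'E'
from h import *
go(.5347,.2181,.064,75.9)
s=grab_frame('scene');t=grab_frame('top');im=np.zeros((500,800,3),np.uint8)
im[:500,:400]=cv2.resize(s[235:335,360:440],None,fx=5,fy=5,interpolation=2); im[:,400:]=cv2.resize(t[205:305,220:300],None,fx=5,fy=5,interpolation=2); cv2.imwrite('pics/s8.png',im)
E
```

```text
t 28.93 az 75.5 tcp [0.5358 0.2118 0.1506] J6 -1.07 turn [ 0.001  0.002 -0.009] shift [0.017 0.039 0.578] grip 1.00 F 0.0 cf [1.  0.3 0.7]
```

View pics/s8.png

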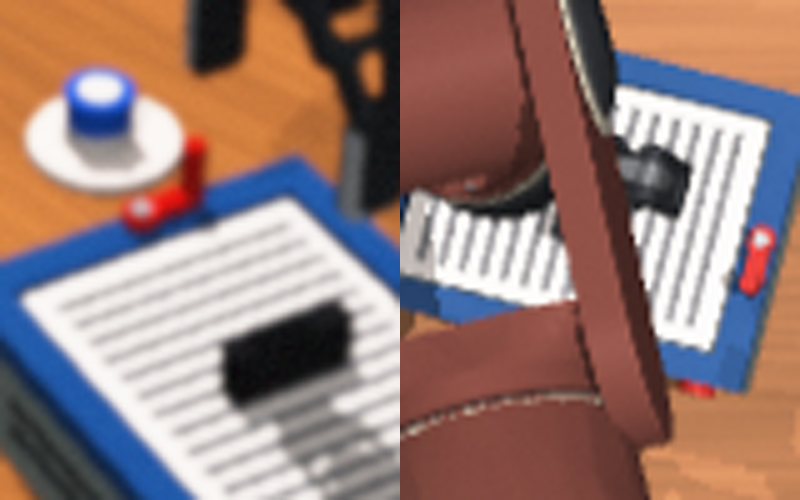

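The tab lies along the rim (top crop: pivot 762,238, post 750,285), clear of the panel. Now I'll grip the bar.

send_rows(
  rows=[
    {"x":0.01,"y":0.03,"z":0.1,"wx":0,"wy":0,"wz":-0.009,"hand":1},
    {"x":0,"y":0,"z":0.12,"wx":0,"wy":0,"wz":0,"hand":1},
    {"x":0,"y":0,"z":0.12,"wx":0,"wy":0,"wz":0,"hand":1},
    {"x":0,"y":0,"z":0.1,"wx":0,"wy":0,"wz":0,"hand":1},
    {"x":0,"y":0,"z":0.06,"wx":0,"wy":0,"wz":0,"hand":1},
    {"x":0,"y":0,"z":0,"wx":0,"wy":0,"wz":0,"hand":0.5},
    {"x":0,"y":0,"z":0,"wx":0,"wy":0,"wz":0,"hand":0.2},
    {"x":0,"y":0,"z":0,"wx":0,"wy":0,"wz":0,"hand":0},
    {"x":0,"y":0,"z":0,"wx":0,"wy":0,"wz":0,"hand":0},
    {"x":0,"y":0,"z":0,"wx":0,"wy":0,"wz":0,"hand":0},
  ],
)

```text
time: 29.87
tool_pos: [0.5345, 0.2163, 0.0767]
tool_rot: [0.001, 0.121, 0.993, 0.0]
contact_force: [-0.6, 0.2, 0.8]
gripper_width: 0.498
grasp_force: 0.0
```

```bash
python3 - <<'E'
from h import *
go(.5347,.2181,.066,75.9)
E
```

```text
t 29.87 az 76.1 tcp [0.5345 0.2163 0.0767] J6 -1.07 turn [0.001 0.003 0.003] shift [0.002 0.012 0.071] grip 0.50 F 0.0 cf [-0.6  0.2  0.8]
```

send_rows(
  rows=[
    {"x":0,"y":0.01,"z":0.03,"wx":0,"wy":0,"wz":0,"hand":0},
    {"x":0,"y":0,"z":0.025,"wx":0,"wy":0,"wz":0,"hand":0},
    {"x":0,"y":0,"z":0.015,"wx":0,"wy":0,"wz":0,"hand":-0.1},
    {"x":0,"y":0,"z":0,"wx":0,"wy":0,"wz":0,"hand":-0.2},
    {"x":0,"y":0,"z":0,"wx":0,"wy":0,"wz":0,"hand":-0.3},
    {"x":0,"y":0,"z":0,"wx":0,"wy":0,"wz":0,"hand":-0.4},
    {"x":0,"y":0,"z":0,"wx":0,"wy":0,"wz":0,"hand":-0.5},
    {"x":0,"y":0,"z":0,"wx":0,"wy":0,"wz":0,"hand":-0.6},
    {"x":0,"y":0,"z":0,"wx":0,"wy":0,"wz":0,"hand":-0.65},
    {"x":0,"y":0,"z":0,"wx":0,"wy":0,"wz":0,"hand":-0.7},
  ],
)

```text
time: 30.7
tool_pos: [0.5341, 0.2176, 0.0649]
tool_rot: [0.0, 0.121, 0.993, 0.0]
contact_force: [0.2, -0.2, 0.1]
gripper_width: 0.154
grasp_force: 0.0
```

send_rows(
  rows=[
    {"x":0,"y":0,"z":0,"wx":0,"wy":0,"wz":0,"hand":-0.75},
    {"x":0,"y":0,"z":0,"wx":0,"wy":0,"wz":0,"hand":-0.8},
    {"x":0,"y":0,"z":0,"wx":0,"wy":0,"wz":0,"hand":-1},
    {"x":0,"y":0,"z":0,"wx":0,"wy":0,"wz":0,"hand":-1},
    {"x":0,"y":0,"z":0,"wx":0,"wy":0,"wz":0,"hand":-1},
    {"x":0,"y":0,"z":0,"wx":0,"wy":0,"wz":0,"hand":-1},
    {"x":0,"y":0,"z":0,"wx":0,"wy":0,"wz":0,"hand":-1},
    {"x":0,"y":0,"z":0,"wx":0,"wy":0,"wz":0,"hand":-1},
    {"x":0,"y":0,"z":0,"wx":0,"wy":0,"wz":0,"hand":-1},
    {"x":0,"y":0,"z":0,"wx":0,"wy":0,"wz":0,"hand":-1},
  ],
)

```text
time: 31.53
tool_pos: [0.5342, 0.2177, 0.0651]
tool_rot: [0.0, 0.121, 0.993, 0.0]
contact_force: [-0.8, -0.8, 3.2]
gripper_width: 0.122
grasp_force: 60.5
```

```bash
python3 - <<'E'
from h import *
go(.5347,.2181,.17,75.9)
E
```

```text
t 31.53 az 76.1 tcp [0.5342 0.2177 0.0651] J6 -1.07 turn [0.    0.    0.004] shift [-0.003  0.004 -0.699] grip 0.12 F 60.5 cf [-0.8 -0.8  3.2]
```

send_rows(
  rows=[
    {"x":0,"y":0,"z":-0.02,"wx":0,"wy":0,"wz":0,"hand":-1},
    {"x":0,"y":0,"z":-0.03,"wx":0,"wy":0,"wz":0,"hand":-1},
    {"x":0,"y":0,"z":-0.05,"wx":0,"wy":0,"wz":0,"hand":-1},
    {"x":0,"y":0,"z":-0.07,"wx":0,"wy":0,"wz":0,"hand":-1},
    {"x":0,"y":0,"z":-0.1,"wx":0,"wy":0,"wz":0,"hand":-1},
    {"x":0,"y":0,"z":-0.12,"wx":0,"wy":0,"wz":0,"hand":-1},
    {"x":0,"y":0,"z":-0.12,"wx":0,"wy":0,"wz":0,"hand":-1},
    {"x":0,"y":0,"z":-0.1,"wx":0,"wy":0,"wz":0,"hand":-1},
    {"x":0,"y":0,"z":-0.08,"wx":0,"wy":0,"wz":0,"hand":-1},
    {"x":0,"y":0,"z":-0.04,"wx":0,"wy":0,"wz":0,"hand":-1},
  ],
)

```text
time: 32.37
tool_pos: [0.535, 0.2179, 0.1772]
tool_rot: [0.002, 0.121, 0.993, 0.001]
contact_force: [0.3, 0.3, -1.6]
gripper_width: 0.127
grasp_force: 59.7
```

```bash
python3 - <<'E'
from h import *
s=grab_frame('scene');cv2.imwrite('pics/s9.png',cv2.resize(s[150:370,200:500],None,fx=2,fy=2))
t=cv2.imread('pics/top0.png')
go(.5455,-.2215,.175,78.5)
# tray outline, top view: also outer bottom check via scene
c=blob(t,(22,120,80),(35,255,255),(370,195,480,290))[0]
print(rect('top',c,.018),rect('top',c,.009))
E
```

```text
t 32.42 az 76.1 tcp [0.5353 0.218  0.1776] J6 -1.07 turn [ 0.003  0.005 -0.054] shift [-0.651 -2.857  0.017] grip 0.12 F 59.7 cf [ 0.6  0.8 -1.3]
(array([ 542.3, -223. ]), array([209.6, 159.9]), 78.5) (array([ 543.4, -224.8]), array([211.1, 161. ]), 78.5)
```

View pics/s9.png

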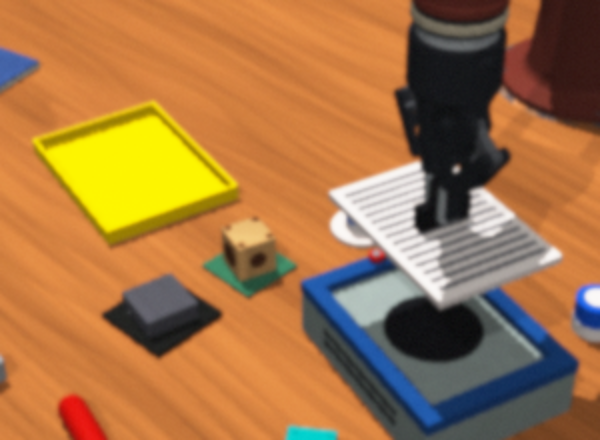

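The panel is clear of its frame and level, with everything else in place. Carrying it to the tray.

send_rows(
  rows=[
    {"x":0,"y":0,"z":0,"wx":0,"wy":0,"wz":-0.054,"hand":-1},
    {"x":-0.015,"y":-0.06,"z":0,"wx":0,"wy":0,"wz":0,"hand":-1},
    {"x":-0.03,"y":-0.12,"z":0,"wx":0,"wy":0,"wz":0,"hand":-1},
    {"x":-0.04,"y":-0.18,"z":0,"wx":0,"wy":0,"wz":0,"hand":-1},
    {"x":-0.05,"y":-0.22,"z":0,"wx":0,"wy":0,"wz":0,"hand":-1},
    {"x":-0.05,"y":-0.22,"z":0,"wx":0,"wy":0,"wz":0,"hand":-1},
    {"x":-0.05,"y":-0.22,"z":0,"wx":0,"wy":0,"wz":0,"hand":-1},
    {"x":-0.05,"y":-0.22,"z":0,"wx":0,"wy":0,"wz":0,"hand":-1},
    {"x":-0.05,"y":-0.22,"z":0,"wx":0,"wy":0,"wz":0,"hand":-1},
    {"x":-0.05,"y":-0.22,"z":0,"wx":0,"wy":0,"wz":0,"hand":-1},
  ],
)

```text
time: 33.25
tool_pos: [0.5392, -0.0429, 0.1733]
tool_rot: [-0.001, 0.101, 0.995, -0.0]
contact_force: [0.9, -0.0, -1.9]
gripper_width: 0.123
grasp_force: 59.7
```

send_rows(
  rows=[
    {"x":-0.05,"y":-0.22,"z":0,"wx":0,"wy":0,"wz":0,"hand":-1},
    {"x":-0.05,"y":-0.22,"z":0,"wx":0,"wy":0,"wz":0,"hand":-1},
    {"x":-0.05,"y":-0.22,"z":0,"wx":0,"wy":0,"wz":0,"hand":-1},
    {"x":-0.05,"y":-0.2,"z":0,"wx":0,"wy":0,"wz":0,"hand":-1},
    {"x":-0.03,"y":-0.15,"z":0,"wx":0,"wy":0,"wz":0,"hand":-1},
    {"x":-0.03,"y":-0.1,"z":0,"wx":0,"wy":0,"wz":0,"hand":-1},
    {"x":-0.01,"y":-0.05,"z":0,"wx":0,"wy":0,"wz":0,"hand":-1},
    {"x":0,"y":0,"z":0,"wx":0,"wy":0,"wz":0,"hand":-1},
    {"x":0,"y":0,"z":0,"wx":0,"wy":0,"wz":0,"hand":-1},
    {"x":0,"y":0,"z":0,"wx":0,"wy":0,"wz":0,"hand":-1},
  ],
)

```text
time: 34.08
tool_pos: [0.5452, -0.2182, 0.174]
tool_rot: [-0.0, 0.1, 0.995, 0.0]
contact_force: [-0.9, 0.6, -1.8]
gripper_width: 0.123
grasp_force: 59.7
```

```bash
python3 - <<'E'
from h import *
go(.5445,-.2218,.0195,78.5)
E
```

```text
t 34.08 az 78.6 tcp [ 0.5452 -0.2182  0.174 ] J6 -1.88 turn [ 0.001 -0.001  0.001] shift [-0.    -0.025  1.03 ] grip 0.12 F 59.7 cf [-0.9  0.6 -1.8]
```

send_rows(
  rows=[
    {"x":0,"y":-0.02,"z":0.08,"wx":0,"wy":0,"wz":0,"hand":-1},
    {"x":0,"y":0,"z":0.14,"wx":0,"wy":0,"wz":0,"hand":-1},
    {"x":0,"y":0,"z":0.16,"wx":0,"wy":0,"wz":0,"hand":-1},
    {"x":0,"y":0,"z":0.16,"wx":0,"wy":0,"wz":0,"hand":-1},
    {"x":0,"y":0,"z":0.14,"wx":0,"wy":0,"wz":0,"hand":-1},
    {"x":0,"y":0,"z":0.1,"wx":0,"wy":0,"wz":0,"hand":-1},
    {"x":0,"y":0,"z":0.06,"wx":0,"wy":0,"wz":0,"hand":-1},
    {"x":0,"y":0,"z":0.03,"wx":0,"wy":0,"wz":0,"hand":-1},
    {"x":0,"y":0,"z":0,"wx":0,"wy":0,"wz":0,"hand":-1},
    {"x":0,"y":0,"z":0,"wx":0,"wy":0,"wz":0,"hand":-1},
  ],
)

```text
time: 34.92
tool_pos: [0.5452, -0.2223, 0.0444]
tool_rot: [0.0, 0.1, 0.995, -0.0]
contact_force: [0.1, 0.5, -2.2]
gripper_width: 0.121
grasp_force: 59.7
```

```bash
python3 - <<'E'
from h import *
go(.5445,-.2218,.0195,78.5)
E
```

```text
t 34.92 az 78.5 tcp [ 0.5452 -0.2223  0.0444] J6 -1.88 turn [-0.     0.001  0.   ] shift [0.005 0.003 0.166] grip 0.12 F 59.7 cf [ 0.1  0.5 -2.2]
```

send_rows(
  rows=[
    {"x":0,"y":0,"z":0.05,"wx":0,"wy":0,"wz":0,"hand":-1},
    {"x":0,"y":0,"z":0.05,"wx":0,"wy":0,"wz":0,"hand":-1},
    {"x":0,"y":0,"z":0.03,"wx":0,"wy":0,"wz":0,"hand":-1},
    {"x":0,"y":0,"z":0.02,"wx":0,"wy":0,"wz":0,"hand":-1},
    {"x":0,"y":0,"z":0.01,"wx":0,"wy":0,"wz":0,"hand":-1},
    {"x":0,"y":0,"z":0.004,"wx":0,"wy":0,"wz":0,"hand":-1},
    {"x":0,"y":0,"z":0,"wx":0,"wy":0,"wz":0,"hand":-1},
    {"x":0,"y":0,"z":0,"wx":0,"wy":0,"wz":0,"hand":-1},
    {"x":0,"y":0,"z":0,"wx":0,"wy":0,"wz":0,"hand":-1},
    {"x":0,"y":0,"z":0,"wx":0,"wy":0,"wz":0,"hand":-1},
  ],
)

```text
time: 35.75
tool_pos: [0.5448, -0.2224, 0.0193]
tool_rot: [0.0, 0.1, 0.995, -0.0]
contact_force: [0.7, -0.7, -2.0]
gripper_width: 0.126
grasp_force: 59.7
```

send_rows(
  rows=[
    {"x":0,"y":0,"z":0.004,"wx":0,"wy":0,"wz":0,"hand":-1},
    {"x":0,"y":0,"z":0,"wx":0,"wy":0,"wz":0,"hand":-1},
    {"x":0,"y":0,"z":0,"wx":0,"wy":0,"wz":0,"hand":-0.6},
    {"x":0,"y":0,"z":0,"wx":0,"wy":0,"wz":0,"hand":-0.4},
    {"x":0,"y":0,"z":0,"wx":0,"wy":0,"wz":0,"hand":-0.2},
    {"x":0,"y":0,"z":0,"wx":0,"wy":0,"wz":0,"hand":0},
    {"x":0,"y":0,"z":0,"wx":0,"wy":0,"wz":0,"hand":0},
    {"x":0,"y":0,"z":0,"wx":0,"wy":0,"wz":0,"hand":0},
    {"x":0,"y":0,"z":0,"wx":0,"wy":0,"wz":0,"hand":0},
    {"x":0,"y":0,"z":0,"wx":0,"wy":0,"wz":0,"hand":0},
  ],
)

```text
time: 36.58
tool_pos: [0.5447, -0.2224, 0.0186]
tool_rot: [0.0, 0.1, 0.995, -0.0]
contact_force: [-0.3, -0.4, -0.3]
gripper_width: 0.498
grasp_force: 0.0
```

send_rows(
  rows=[
    {"x":0,"y":0,"z":-0.05,"wx":0,"wy":0,"wz":0,"hand":0},
    {"x":0,"y":0,"z":-0.12,"wx":0,"wy":0,"wz":0,"hand":0},
    {"x":0,"y":0,"z":-0.2,"wx":0,"wy":0,"wz":0,"hand":0},
    {"x":0,"y":0,"z":-0.25,"wx":0,"wy":0,"wz":0,"hand":0},
    {"x":0,"y":0,"z":-0.25,"wx":0,"wy":0,"wz":0,"hand":0},
    {"x":0,"y":0,"z":-0.25,"wx":0,"wy":0,"wz":0,"hand":0},
    {"x":0,"y":0,"z":-0.2,"wx":0,"wy":0,"wz":0,"hand":0},
    {"x":0,"y":0,"z":-0.1,"wx":0,"wy":0,"wz":0,"hand":0},
    {"x":0,"y":0,"z":0,"wx":0,"wy":0,"wz":0,"hand":0},
    {"x":0,"y":0,"z":0,"wx":0,"wy":0,"wz":0,"hand":0},
  ],
)

```text
time: 37.42
tool_pos: [0.5451, -0.2226, 0.233]
tool_rot: [0.001, 0.1, 0.995, -0.001]
contact_force: [0.5, -0.2, -1.3]
gripper_width: 0.497
grasp_force: 0.0
```

```bash
python3 - <<'E'
from h import *
s=grab_frame('scene');cv2.imwrite('pics/s10.png',cv2.resize(s[170:370,200:500],None,fx=2.6,fy=2.6))
go(.5445,-.2218,.2)
E
```

```text
t 37.47 az 78.5 tcp [ 0.5443 -0.2221  0.2309] J6 -1.88 turn [ 0.    -0.001  0.   ] shift [-0.001  0.002  0.206] grip 0.50 F 0.0 cf [-0.6 -0.6 -0.1]
```

View pics/s10.png

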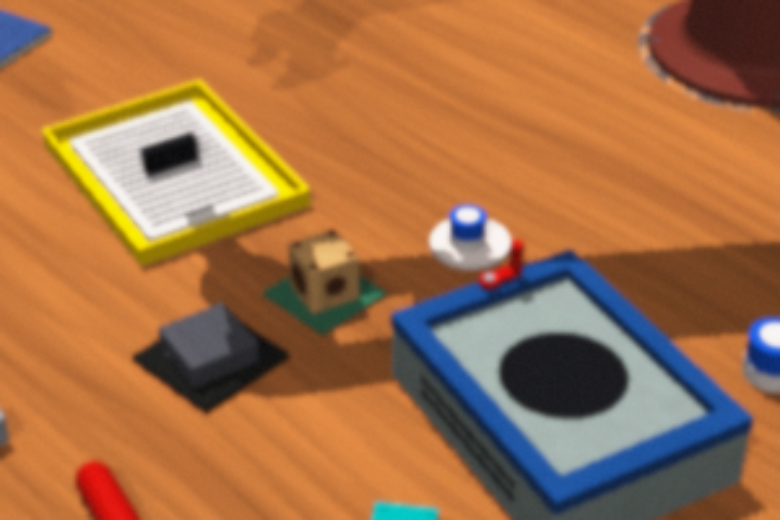

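The panel lies flat and centred in the tray. Pot, cube and steel block are in place, the tab lies along the rim, and the gripper is clear. Handing in.

```bash
python3 -c "
from plant import job_done
print(job_done())"
```

```text
the job is handed in; nothing more can be done
None
```

I handed the job in at about 37 s with no verdict returned; the last picture shows pot, cube, steel block and filter panel on their places, the red tab turned a quarter aside, and the gripper clear.

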